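Empty the odds-and-ends pot and pair up the hardware

TASK

Pick up the pot by its handle and tip it over the aluminium tray until every piece has fallen out, then stand the empty pot upright in the middle of its rubber mat. After that put each piece into the compartment of the sorting tray where one of its own kind already lies, leaving those samples in their compartments. Do not disturb the tape roll, the hex keys or the torch.

Things in the scene. Friction and masses are not known exactly. Their poses are not given: they have to be found in the camera images.
- pot: steel pot, flared: 104 mm across the base, 148 mm across the rim, 55 mm high, wall 2.5 mm (so the wall leans out 22 deg), floor 4 mm thick, about 0.22 kg; origin: centre of its underside, z out through the mouth; a flat black handle sticks out radially toward its own -x. The pieces start side by side on its floor; friction is 0.45 to 0.6, so they slide out only once its lower wall slopes over 32 deg
- pot_handle (a point): good grip point in the pot's flat handle, at (-114, 0, 44) mm in the pot's frame, same axes as the pot. The handle is a plate 10 mm thick (along the pot's y) and 30 mm high (z from 29 to 59 mm), from 74 to 144 mm out from the pot's axis: pinch it across its thickness at any lean
- pot_mouth (a point): centre of the pot's mouth, 55 mm above its underside
- pot_middle (a point): centre of the pot's hollow, 30 mm above its underside
- mat: fixed square black rubber mat, 150 x 150 x 3 mm, where the pot stands; origin: centre of its underside on the bench
- tray: fixed shallow aluminium tray, floor 150 x 130 mm (x by y) and 3 mm thick, with a rim sloping out at 45 deg to 20 mm high, about 190 x 170 mm overall; origin: centre of its underside on the bench
- sorter: fixed grey sorting tray of three compartments in a row along its x, 244 x 100 mm overall, walls 4 mm thick and 30 mm high, floor 4 mm thick; origin: centre of its underside on the bench. To its right a lamp post is clamped to the bench edge at x = 0.30, y = -0.10 (to z = 0.4), leaning away to the right: keep the arm's links clear of it
- cell_a (a point): centre of the floor of the compartment nearest the robot, 76 mm (along x) by 92 mm inside, 26 mm deep; axes of the sorter
- cell_b (a point): centre of the floor of the compartment in the middle, 76 mm (along x) by 92 mm inside, 26 mm deep; axes of the sorter
- cell_c (a point): centre of the floor of the compartment farthest from the robot, 76 mm (along x) by 92 mm inside, 26 mm deep; axes of the sorter
- standoff_1: piece in the pot (some are absent): hexagonal steel standoff, 22 mm across flats (25.4 mm across corners), 32 mm long, 40 g; origin: centre of one end face, z along its axis into the body
- standoff_2: piece in the pot (some are absent): hexagonal steel standoff, 22 mm across flats (25.4 mm across corners), 32 mm long, 40 g; origin: centre of one end face, z along its axis into the body
- collar_1: piece in the pot (some are absent): round steel shaft collar, 26 mm diameter, 11 mm thick, 30 g, shallow dark bore mark; origin: centre of one flat face, z along its axis into the body
- collar_2: piece in the pot (some are absent): round steel shaft collar, 26 mm diameter, 11 mm thick, 30 g, shallow dark bore mark; origin: centre of one flat face, z along its axis into the body
- plug_1: piece in the pot (some are absent): grey terminal plug, 6 poles, a block 44 mm long along y (ears included), 25 mm high along z, 19 mm thick along x at the foot and 11 mm at the top (x from -7 to +4 mm above z = 15 mm), 20 g; origin: centre of its underside, z up through it
- plug_2: piece in the pot (some are absent): grey terminal plug, 6 poles, a block 44 mm long along y (ears included), 25 mm high along z, 19 mm thick along x at the foot and 11 mm at the top (x from -7 to +4 mm above z = 15 mm), 20 g; origin: centre of its underside, z up through it
- sample_standoff: already lying in one of the compartments, on the side toward the sorter's +y, marking where its kind goes: hexagonal steel standoff, 22 mm across flats (25.4 mm across corners), 32 mm long, 40 g; origin: centre of one end face, z along its axis into the body
- sample_collar: already lying in one of the compartments, on the side toward the sorter's +y, marking where its kind goes: round steel shaft collar, 26 mm diameter, 11 mm thick, 30 g, shallow dark bore mark; origin: centre of one flat face, z along its axis into the body
- sample_plug: already lying in one of the compartments, on the side toward the sorter's +y, marking where its kind goes: grey terminal plug, 6 poles, a block 44 mm long along y (ears included), 25 mm high along z, 19 mm thick along x at the foot and 11 mm at the top (x from -7 to +4 mm above z = 15 mm), 20 g; origin: centre of its underside, z up through it
- tape_roll: bystander: roll of dark tape, 55 mm wide and 19 mm high; origin: centre of its underside
- hex_keys: bystander: set of hex keys in a red holder, 56 x 88 x 18 mm; origin: centre of its underside
- torch: bystander: small black torch, 113 mm long and 23 mm thick, lying; origin: centre of its underside

How it is judged:
On the way, in this order (a step that is already met when the one before it is completed fails the run):
1. the pot is tipped past level over the tray (angle between pot's own z axis and vertical above 1.65 rad and horizontal distance between pot_mouth and tray below 0.12 m), for 0.2 s.
2. the empty pot stands upright on its mat (angle between pot's own z axis and vertical below 0.12 rad and horizontal distance between pot and mat below 0.025 m and height (world z) of pot below 0.01 m and distance between each of standoff_1, standoff_2, collar_1, collar_2, plug_1, plug_2 and pot_middle above 0.075 m and contact force between the fingers and pot below 0.1 N and linear speed of pot below 0.02 m/s), for 0.2 s.
At the end, for the whole second after the job is handed in: the pot stands upright (within 7 deg) and empty on its mat, its axis within 25 mm of the mat's centre; every piece lies at rest in the compartment in which the sample of its kind lies (origin inside its walls and less than 50 mm above its floor) (angle between pot's own z axis and vertical below 0.12 rad and horizontal distance between pot and mat below 0.025 m and height (world z) of pot below 0.01 m and distance between each of standoff_1, standoff_2, collar_1, collar_2, plug_1, plug_2 and pot_middle above 0.075 m and ((x of standoff_1 in the frame of cell_a between -0.04 and 0.04 m and y of standoff_1 in the frame of cell_a between -0.048 and 0.048 m and z of each of standoff_1, sample_standoff in the frame of cell_a below 0.05 m and x of sample_standoff in the frame of cell_a between -0.04 and 0.04 m and y of sample_standoff in the frame of cell_a between -0.048 and 0.048 m) or (x of standoff_1 in the frame of cell_b between -0.04 and 0.04 m and y of standoff_1 in the frame of cell_b between -0.048 and 0.048 m and z of each of standoff_1, sample_standoff in the frame of cell_b below 0.05 m and x of sample_standoff in the frame of cell_b between -0.04 and 0.04 m and y of sample_standoff in the frame of cell_b between -0.048 and 0.048 m) or (x of standoff_1 in the frame of cell_c between -0.04 and 0.04 m and y of standoff_1 in the frame of cell_c between -0.048 and 0.048 m and z of each of standoff_1, sample_standoff in the frame of cell_c below 0.05 m and x of sample_standoff in the frame of cell_c between -0.04 and 0.04 m and y of sample_standoff in the frame of cell_c between -0.048 and 0.048 m)) and ((x of standoff_2 in the frame of cell_a between -0.04 and 0.04 m and y of standoff_2 in the frame of cell_a between -0.048 and 0.048 m and z of each of standoff_2, sample_standoff in the frame of cell_a below 0.05 m and x of sample_standoff in the frame of cell_a between -0.04 and 0.04 m and y of sample_standoff in the frame of cell_a between -0.048 and 0.048 m) or (x of standoff_2 in the frame of cell_b between -0.04 and 0.04 m and y of standoff_2 in the frame of cell_b between -0.048 and 0.048 m and z of each of standoff_2, sample_standoff in the frame of cell_b below 0.05 m and x of sample_standoff in the frame of cell_b between -0.04 and 0.04 m and y of sample_standoff in the frame of cell_b between -0.048 and 0.048 m) or (x of standoff_2 in the frame of cell_c between -0.04 and 0.04 m and y of standoff_2 in the frame of cell_c between -0.048 and 0.048 m and z of each of standoff_2, sample_standoff in the frame of cell_c below 0.05 m and x of sample_standoff in the frame of cell_c between -0.04 and 0.04 m and y of sample_standoff in the frame of cell_c between -0.048 and 0.048 m)) and ((x of collar_1 in the frame of cell_a between -0.04 and 0.04 m and y of collar_1 in the frame of cell_a between -0.048 and 0.048 m and z of each of collar_1, sample_collar in the frame of cell_a below 0.05 m and x of sample_collar in the frame of cell_a between -0.04 and 0.04 m and y of sample_collar in the frame of cell_a between -0.048 and 0.048 m) or (x of collar_1 in the frame of cell_b between -0.04 and 0.04 m and y of collar_1 in the frame of cell_b between -0.048 and 0.048 m and z of each of collar_1, sample_collar in the frame of cell_b below 0.05 m and x of sample_collar in the frame of cell_b between -0.04 and 0.04 m and y of sample_collar in the frame of cell_b between -0.048 and 0.048 m) or (x of collar_1 in the frame of cell_c between -0.04 and 0.04 m and y of collar_1 in the frame of cell_c between -0.048 and 0.048 m and z of each of collar_1, sample_collar in the frame of cell_c below 0.05 m and x of sample_collar in the frame of cell_c between -0.04 and 0.04 m and y of sample_collar in the frame of cell_c between -0.048 and 0.048 m)) and ((x of collar_2 in the frame of cell_a between -0.04 and 0.04 m and y of collar_2 in the frame of cell_a between -0.048 and 0.048 m and z of each of collar_2, sample_collar in the frame of cell_a below 0.05 m and x of sample_collar in the frame of cell_a between -0.04 and 0.04 m and y of sample_collar in the frame of cell_a between -0.048 and 0.048 m) or (x of collar_2 in the frame of cell_b between -0.04 and 0.04 m and y of collar_2 in the frame of cell_b between -0.048 and 0.048 m and z of each of collar_2, sample_collar in the frame of cell_b below 0.05 m and x of sample_collar in the frame of cell_b between -0.04 and 0.04 m and y of sample_collar in the frame of cell_b between -0.048 and 0.048 m) or (x of collar_2 in the frame of cell_c between -0.04 and 0.04 m and y of collar_2 in the frame of cell_c between -0.048 and 0.048 m and z of each of collar_2, sample_collar in the frame of cell_c below 0.05 m and x of sample_collar in the frame of cell_c between -0.04 and 0.04 m and y of sample_collar in the frame of cell_c between -0.048 and 0.048 m)) and ((x of plug_1 in the frame of cell_a between -0.04 and 0.04 m and y of plug_1 in the frame of cell_a between -0.048 and 0.048 m and z of each of plug_1, sample_plug in the frame of cell_a below 0.05 m and x of sample_plug in the frame of cell_a between -0.04 and 0.04 m and y of sample_plug in the frame of cell_a between -0.048 and 0.048 m) or (x of plug_1 in the frame of cell_b between -0.04 and 0.04 m and y of plug_1 in the frame of cell_b between -0.048 and 0.048 m and z of each of plug_1, sample_plug in the frame of cell_b below 0.05 m and x of sample_plug in the frame of cell_b between -0.04 and 0.04 m and y of sample_plug in the frame of cell_b between -0.048 and 0.048 m) or (x of plug_1 in the frame of cell_c between -0.04 and 0.04 m and y of plug_1 in the frame of cell_c between -0.048 and 0.048 m and z of each of plug_1, sample_plug in the frame of cell_c below 0.05 m and x of sample_plug in the frame of cell_c between -0.04 and 0.04 m and y of sample_plug in the frame of cell_c between -0.048 and 0.048 m)) and ((x of plug_2 in the frame of cell_a between -0.04 and 0.04 m and y of plug_2 in the frame of cell_a between -0.048 and 0.048 m and z of each of plug_2, sample_plug in the frame of cell_a below 0.05 m and x of sample_plug in the frame of cell_a between -0.04 and 0.04 m and y of sample_plug in the frame of cell_a between -0.048 and 0.048 m) or (x of plug_2 in the frame of cell_b between -0.04 and 0.04 m and y of plug_2 in the frame of cell_b between -0.048 and 0.048 m and z of each of plug_2, sample_plug in the frame of cell_b below 0.05 m and x of sample_plug in the frame of cell_b between -0.04 and 0.04 m and y of sample_plug in the frame of cell_b between -0.048 and 0.048 m) or (x of plug_2 in the frame of cell_c between -0.04 and 0.04 m and y of plug_2 in the frame of cell_c between -0.048 and 0.048 m and z of each of plug_2, sample_plug in the frame of cell_c below 0.05 m and x of sample_plug in the frame of cell_c between -0.04 and 0.04 m and y of sample_plug in the frame of cell_c between -0.048 and 0.048 m)) and linear speed of each of standoff_1, standoff_2, collar_1, collar_2, plug_1, plug_2, pot below 0.02 m/s); the robot touches nothing.
It fails at once if the tape roll is pushed more than 3 cm from its place (distance of tape_roll from where it was at the start of the episode above 0.03 m).
It fails at once if the hex keys is pushed more than 3 cm from its place (distance of hex_keys from where it was at the start of the episode above 0.03 m).
It fails at once if the torch is pushed more than 3 cm from its place (distance of torch from where it was at the start of the episode above 0.03 m).
Of standoff_1, standoff_2, collar_1, collar_2, plug_1, plug_2 only 4 to 6 are there at a start; the rules pass over those that are not, and their reading is None.
At some moment in a run one of pot, standoff_1, standoff_2, collar_1, collar_2, plug_1, plug_2 may be knocked a few centimetres aside while the robot is not near it.
It also fails if it takes over 210 s, if anything falls off the work surface, if the arm or the gripper's body presses on something with over 40 N, if the wrist force passes 120 N, or if a joint passes its speed limit or range.

ROBOT

A 7-joint arm with a two-finger parallel gripper is mounted at the origin on a cart in front of the work surface, level with it; the furniture and walls round the work are solid. World frame = base frame: x ahead of the robot, y to its left, z up, the work surface at z = 0. Lengths are in m, angles in rad, forces in N, time in s.
With the tool pointing down it reaches from about 0.4 to 0.85 m from the base axis. Payload 10.4 kg.
Tool frame: the origin (TCP) lies between the finger pads; the fingertips stand 11 mm ahead of it and the grasp point (between the pads) lies 8 mm behind it (tip_reach is the distance from the TCP to the fingertips, in m); z points along the fingers, y is the line along which they close (so a half turn about z gives the same grasp; the last joint's range is limited). The gripper opens to 85 mm and grips with 20 to 120 N. Pads are 22 mm wide; open, the fingers measure 114 mm over their backs; the gripper's body (76 mm by 85 mm) begins 54 mm behind the grasp point. The pads swing forward as they close: fully open they stand 13 mm farther back than shut.
Start: joints at [1.104, 0.332, -0.065, 1.46, 0.022, 1.35, -0.088], TCP at [0.268, -0.564, 0.242] pointing down, gripper open.
Joint ranges: [-2.6, 2.6], [-0.5, 2.12], [-1.47, 1.34], [0.16, 2.42], [-1.27, 4.41], [0.06, 2.06], [-2.6, 2.6]. Speed limits (rad/s): [2.22, 2.22, 2.79, 2.79, 3.14, 3.14, 3.14].

INTERFACE

Orientations are given as a unit quaternion [x, y, z, w].
In Python, from workcell import * gives the robot as it stands.
- The arm moves only by the shell command python3 -m inch 'ROWS' [OPENING] [FORCE]. ROWS is JSON, a list of rows, each an object with "slide": the shift along the world's x, y, z in m, a list of three; "yaw": the turn about the world's z in rad. A call has 1 to 20 rows; each row is the pose to reach, as a shift and turn from the pose commanded when the call began; what a row does not reach only later rows make up. A row lasts 1/12 s, in which the tool goes at most 41.7 mm and 7.16 degrees, less where a joint would pass 70% of its speed; a pose out of reach is approached as far as the arm can. A call with a gripper value outside its range is refused whole. OPENING is the closure in counts, from 0 (fully open) to 255 (shut), set as the call begins (- or left out, the last holds). The fingers move at their own pace and stop on an object; FORCE is the grip in N (left out, the last holds). Time passes only in rows, so rows that repeat a pose let the fingers close. It gives the time, the measured TCP pose, the force, the opening and the grip force at its end, in the units of the state.
- get_obs(): the state, without advancing time (a new reading comes with each control period).
- camera(name): name is "scene" or "top"; returns a dict with "frame" (384x512x3 uint8, red, green, blue), "fx", "fy", "cx", "cy" (pixels), "extrinsics" (4x4, takes a point from world to camera coordinates). Camera axes: x right, y down, z forward; pixel columns grow to the right and rows downward; lengths in m; the calibration is good to about 2 mm. A picture is of the moment at which its call begins. There is no depth.
- hand_in(): hands the job in; it is judged then, once.
The state is a dict: "clock": time; "joint_pos": joint angles; "joint_velocities": joint speeds; "tau": joint torques, N m; "position": TCP position; "ee_rot": TCP orientation; "ft_force": force on the tool from outside, world axes, zero at the start; "torque": the same for the moment, N m; "grip_width": opening from 0.0 (shut) to 1.0 (fully open); "grasp_force": force on a finger pad.
Only numpy, scipy, OpenCV 4.12 (cv2) and the standard library are available. Lean on these libraries where they do the work, as an engineer would, in place of code of your own. Each camera call takes 0.05 s, during which the arm holds its last target. There are 200 camera calls.

## Working session

There is one attempt and no reset: what is moved stays moved. The work goes in short steps, Python scripts to look and compute and a shell command to move; the robot and the scene stay as the last step left them, time stands still between calls to the robot, and variables do not carry over. Pictures are saved under pics/ and viewed, at most 14 in all, crops included, and the job is handed in when it is done.

```bash
ls; mkdir -p pics; cat > h.py <<'E'
from workcell import *
import numpy as np, cv2
def shot(n,f=None):
    c=camera(n); im=cv2.cvtColor(c["frame"],cv2.COLOR_RGB2BGR)
    if f: cv2.imwrite(f,im)
    return c,im
def ray(c,uv,z):
    E=np.array(c["extrinsics"]);R,t=E[:3,:3],E[:3,3]
    d=R.T@np.array([(uv[0]-c["cx"])/c["fx"],(uv[1]-c["cy"])/c["fy"],1.]);o=-R.T@t
    return (o+d*(z-o[2])/d[2]).round(4)
def proj(c,p):
    E=np.array(c["extrinsics"]);q=E[:3,:3]@np.array(p)+E[:3,3]
    return np.round([c["fx"]*q[0]/q[2]+c["cx"],c["fy"]*q[1]/q[2]+c["cy"]],1)
E
python3 - <<'E'
from h import *
a,i=shot("top");b,j=shot("scene")
cv2.imwrite("pics/top0.png",cv2.resize(i,(800,600),interpolation=cv2.INTER_CUBIC))
cv2.imwrite("pics/scene0.png",cv2.resize(j,(800,600),interpolation=cv2.INTER_CUBIC))
for c in(a,b):
    E=np.array(c["extrinsics"]);print((-E[:3,:3].T@E[:3,3]).round(3),E[:3,:3].round(2).tolist(),c["fx"],c["cx"],c["cy"])
    for u,v in((0,0),(511,0),(0,383),(511,383)):print(ray(c,(u,v),0))
o=get_obs();print(o["position"],o["ee_rot"],o["grip_width"])
E
```

```text
pics
[0.49  0.084 1.001] [[0.02, -1.0, -0.03], [-1.0, -0.02, -0.09], [0.09, 0.04, -1.0]] 410.04130113391733 258.0049163015621 193.68541618060843
[1.0783 0.8094 0.    ]
[ 1.0816 -0.5033  0.    ]
[0.1126 0.7299 0.    ]
[ 0.1548 -0.4729  0.    ]
[0.084 0.548 0.618] [[-0.67, -0.74, 0.0], [-0.49, 0.43, -0.76], [0.56, -0.51, -0.65]] 368.8491075751266 261.0308568315582 195.41704136719915
[3.2327 0.0218 0.    ]
[ 0.9917 -2.5601  0.    ]
[0.5514 0.6881 0.    ]
[-0.0008  0.075   0.    ]
[ 0.26824663 -0.56415822  0.24157835] [ 9.75479373e-01  2.20089970e-01 -1.50891120e-04 -6.12557859e-04] 1.0008996878936833
```

View pics/top0.png

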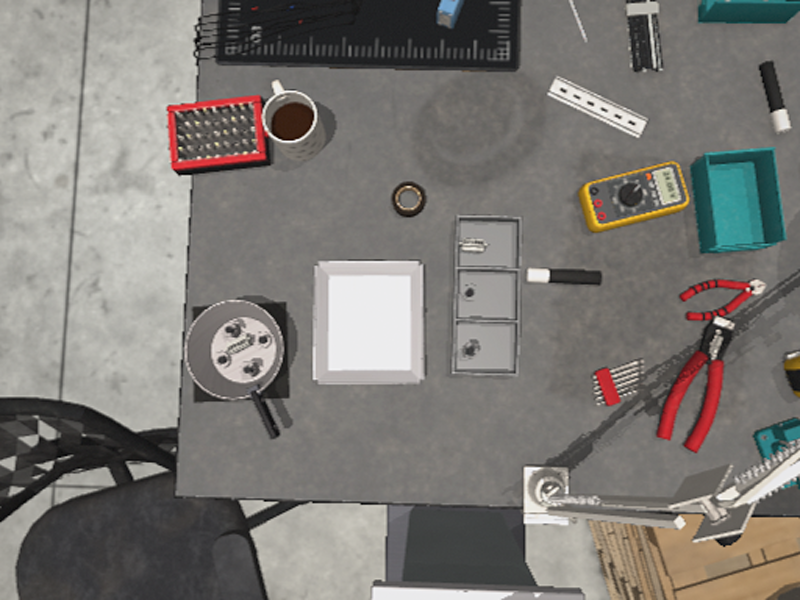

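View pics/scene0.png

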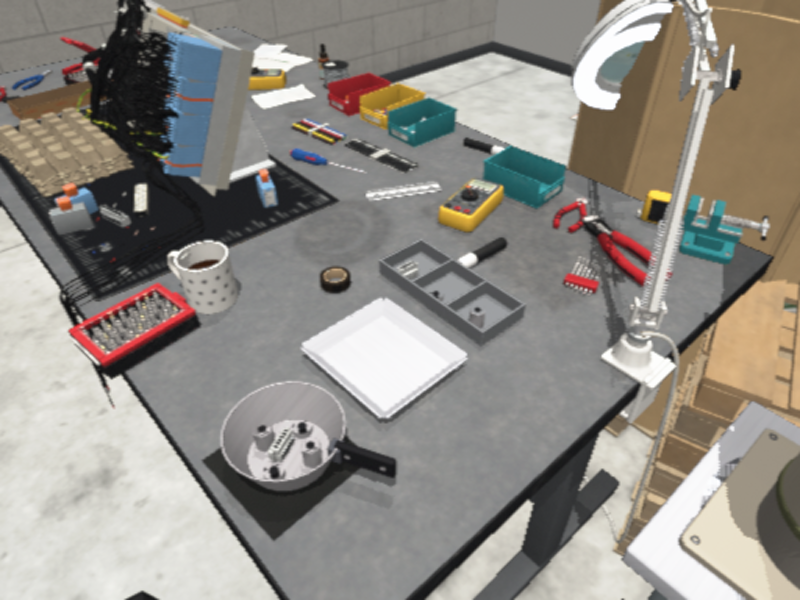

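The top view (800 px scale) shows the pot at (237,350) with its handle tip at (275,435) and five pieces inside: 2 standoffs, 2 collars and 1 plug. The tray is at (370,322). The sorter is at (487,295), with the standoff sample in the near cell, the collar in the middle and the plug in the far cell. The tape roll is at (408,199), the torch at (563,276) and the hex keys at (620,382).

```bash
python3 - <<'E'
from h import *
k=512/800
i=cv2.resize(cv2.imread("pics/top0.png"),(512,384),interpolation=cv2.INTER_AREA)
import workcell
c,i=shot("top")
hsv=cv2.cvtColor(i,cv2.COLOR_BGR2HSV);g=hsv[...,2]
P=lambda u,v,z:ray(c,(u*k,v*k),z)
print("tray corners",[P(*p,.02).tolist() for p in((314,262),(421,262),(425,383),(314,381))])
print("sorter corners",[P(*p,.03).tolist() for p in((458,216),(522,217),(518,374),(450,374))])
# mat: black below
print("mat corners",[P(*p,.003).tolist() for p in((287,302),(288,397),(196,402))])
# pot rim: left,right,top,bottom
for p in((185,350),(284,350),(235,300),(235,398)):print("rim",P(*p,.058))
print("floor",[P(*p,.007).tolist() for p in((210,350),(278,350),(243,317),(243,384))])
print("handle",P(253,390,.06),P(275,436,.06))
m=((g<60)).astype(np.uint8)[245:285,158:182]
ys,xs=np.nonzero(m);pts=np.c_[xs+158,ys+245].astype(np.float32)
vx,vy,x0,y0=cv2.fitLine(pts,cv2.DIST_HUBER,0,.01,.01).ravel();print(len(pts),vx,vy,x0/k,y0/k)
p1=ray(c,(x0,y0),.06);p2=ray(c,(x0+10*vx,y0+10*vy),.06);print("line",p1,p2,np.degrees(np.arctan2(*(p2-p1)[1::-1])))
for n,p in dict(tape=(408,199),torch=(563,276),mug=(290,120)).items():print(n,P(*p,.02))
print(np.degrees(2*np.arctan2(.2201,.9755)))
E
```

```text
tray corners [[0.6402, 0.2597, 0.02], [0.6431, 0.0934, 0.02], [0.4576, 0.0836, 0.02], [0.4566, 0.2531, 0.02]]
sorter corners [[0.714, 0.038, 0.03], [0.7139, -0.0598, 0.03], [0.4747, -0.0553, 0.03], [0.4723, 0.0463, 0.03]]
mat corners [[0.5785, 0.3032, 0.003], [0.4304, 0.2958, 0.003], [0.4191, 0.4399, 0.003]]
rim [0.499  0.4409 0.058 ]
rim [0.5023 0.2928 0.058 ]
rim [0.575  0.3694 0.058 ]
rim [0.4302 0.3625 0.058 ]
floor [[0.5004, 0.4206, 0.007], [0.5028, 0.3135, 0.007], [0.5531, 0.3709, 0.007], [0.4489, 0.3661, 0.007]]
handle [0.4427 0.3358 0.06  ] [0.377  0.3005 0.06  ]
286 0.0039915494 -0.999992 268.71802 404.9264
line [0.4216 0.3116 0.06  ] [0.4442 0.3125 0.06  ] 2.280485324681905
tape [0.7421 0.1158 0.02  ]
torch [ 0.6253 -0.1242  0.02  ]
mug [0.8675 0.3062 0.02  ]
25.429240916211604
```

```bash
python3 -m inch '[{"slide":[0.02,0.02,0.03],"yaw":0},{"slide":[0.05,0.05,0.05],"yaw":0},{"slide":[0.07,0.08,0.07],"yaw":0},{"slide":[0.1,0.1,0.09],"yaw":0},{"slide":[0.13,0.12,0.11],"yaw":0},{"slide":[0.16,0.15,0.13],"yaw":0},{"slide":[0.19,0.17,0.14],"yaw":0},{"slide":[0.22,0.2,0.16],"yaw":0},{"slide":[0.24,0.23,0.16],"yaw":0},{"slide":[0.26,0.26,0.16],"yaw":0},{"slide":[0.26,0.26,0.16],"yaw":0}]' 0; python3 -c "
from h import *
o=get_obs();print(o['position'],np.round(o['joint_pos'],2),o['clock'])"
```

```text
clock: 1.07
position: [0.5329, -0.2965, 0.4021]
ee_rot: [0.974, 0.225, 0.001, -0.002]
ft_force: [0.5, 1.3, 0.5]
grip_width: 1.003
grasp_force: 0.0
[ 0.53287998 -0.29647541  0.40210075] [ 0.64  0.29 -0.27  1.2   0.07  1.67 -0.73] 1.0667
```

```bash
python3 -m inch '[{"slide":[0.01,0.04,0],"yaw":0},{"slide":[0.02,0.08,0],"yaw":0},{"slide":[0.02,0.12,0],"yaw":0},{"slide":[0.03,0.16,0],"yaw":0},{"slide":[0.04,0.2,0],"yaw":0},{"slide":[0.04,0.24,0],"yaw":0},{"slide":[0.04,0.28,0],"yaw":0},{"slide":[0.03,0.32,0],"yaw":0},{"slide":[0.02,0.36,0],"yaw":0},{"slide":[0,0.4,0],"yaw":0},{"slide":[-0.02,0.44,0],"yaw":0},{"slide":[-0.05,0.48,-0.02],"yaw":0},{"slide":[-0.07,0.51,-0.04],"yaw":0},{"slide":[-0.1,0.54,-0.07],"yaw":0.03},{"slide":[-0.11,0.57,-0.1],"yaw":0.03},{"slide":[-0.12,0.59,-0.14],"yaw":0.03},{"slide":[-0.13,0.61,-0.18],"yaw":0.03},{"slide":[-0.13,0.61,-0.2],"yaw":0.03},{"slide":[-0.13,0.61,-0.2],"yaw":0.03},{"slide":[-0.13,0.61,-0.2],"yaw":0.03}]'; python3 - <<'E'
from h import *
o=get_obs();print(o['position'],np.round(o['joint_pos'],2),o['clock'])
c,j=shot("scene")
cv2.imwrite("pics/s1.png",cv2.resize(j,(800,600)))
E
```

```text
clock: 2.73
position: [0.3975, 0.3046, 0.2001]
ee_rot: [0.972, 0.235, -0.002, 0.001]
ft_force: [-0.6, -0.1, 1.3]
grip_width: 0.999
grasp_force: 0.0
[0.39752363 0.3045707  0.20005895] [-0.06  0.16 -0.74  1.8   0.11  1.23 -1.92] 2.7333
```

View pics/s1.png

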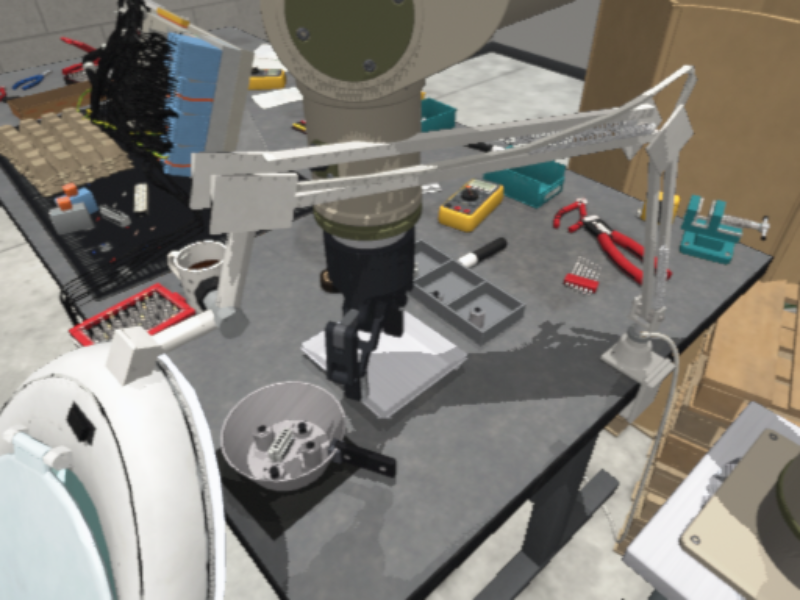

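The gripper is above the pot and the handle, at (365,460), is still free. The lamp's jointed arm now stretches across the view in front of the wrist, from (680,100) to (200,180), with its head at (100,450). I'll check the top view before going on.

```bash
python3 - <<'E'
from h import *
c,j=shot("top")
cv2.imwrite("pics/t1.png",cv2.resize(j,(800,600)))
E
```

```text
(no output)
```

View pics/t1.png

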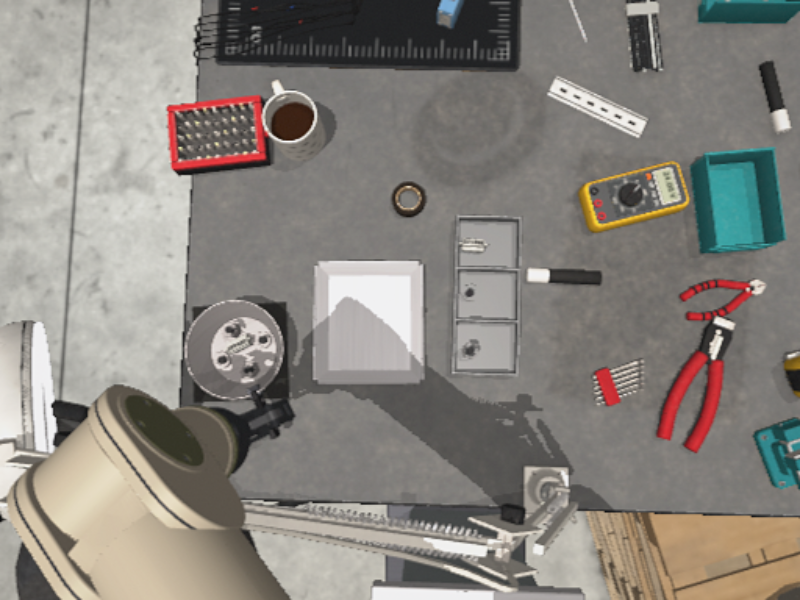

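The lamp's jointed arm has swung to the left, and the bench is otherwise unchanged. The pot is at (237,350) and the gripper is beside the handle at (265,410). Descending to grip it.

```bash
python3 -m inch '[{"slide":[0.003,0.007,-0.03],"yaw":0},{"slide":[0.003,0.007,-0.06],"yaw":0},{"slide":[0.003,0.007,-0.09],"yaw":0},{"slide":[0.003,0.007,-0.12],"yaw":0},{"slide":[0.003,0.007,-0.145],"yaw":0},{"slide":[0.003,0.007,-0.161],"yaw":0},{"slide":[0.003,0.007,-0.161],"yaw":0},{"slide":[0.003,0.007,-0.161],"yaw":0}]' 0; python3 -m inch '[{"slide":[0,0,0],"yaw":0},{"slide":[0,0,0],"yaw":0},{"slide":[0,0,0],"yaw":0},{"slide":[0,0,0],"yaw":0},{"slide":[0,0,0],"yaw":0},{"slide":[0,0,0],"yaw":0},{"slide":[0,0,0],"yaw":0},{"slide":[0,0,0],"yaw":0},{"slide":[0,0,0],"yaw":0},{"slide":[0,0,0],"yaw":0},{"slide":[0,0,0],"yaw":0},{"slide":[0,0,0],"yaw":0}]' 255 120
python3 -m inch '[{"slide":[0,0,0.005],"yaw":0},{"slide":[0,0,0.01],"yaw":0},{"slide":[0,0,0.015],"yaw":0},{"slide":[0,0,0.02],"yaw":0},{"slide":[0,0,0.025],"yaw":0},{"slide":[0,0,0.03],"yaw":0},{"slide":[0,0,0.03],"yaw":0},{"slide":[0,0,0.03],"yaw":0}]'
python3 - <<'E'
from h import *
o=get_obs();print(o['torque'])
c,j=shot("scene");t,k=shot("top")
cv2.imwrite("pics/a2.png",np.hstack([cv2.resize(j[180:360,100:300],(400,360)),cv2.resize(k[160:340,90:290],(400,360))]))
E
```

```text
clock: 3.5
position: [0.4045, 0.3113, 0.0429]
ee_rot: [0.973, 0.232, 0.001, 0.0]
ft_force: [-0.0, 0.3, 1.3]
grip_width: 0.999
grasp_force: 0.0
clock: 4.5
position: [0.4017, 0.3135, 0.0422]
ee_rot: [0.972, 0.235, 0.001, -0.0]
ft_force: [-1.7, 0.2, 7.4]
grip_width: 0.092
grasp_force: 116.9
clock: 5.17
position: [0.4016, 0.3134, 0.0722]
ee_rot: [0.972, 0.235, 0.001, -0.0]
ft_force: [0.3, 0.3, -3.6]
grip_width: 0.101
grasp_force: 116.8
[-0.22848075  0.27232888 -0.02158376]
```

View pics/a2.png

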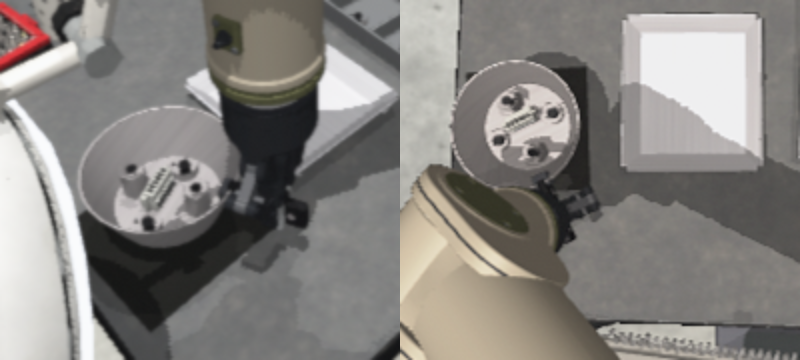

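```bash
python3 -m inch '[{"slide":[0,0,0.015],"yaw":0},{"slide":[0,0,0.03],"yaw":0},{"slide":[0,-0.01,0.04],"yaw":-0.03},{"slide":[0,-0.025,0.05],"yaw":-0.08},{"slide":[0,-0.04,0.05],"yaw":-0.13},{"slide":[0,-0.06,0.05],"yaw":-0.19},{"slide":[0,-0.08,0.05],"yaw":-0.25},{"slide":[0,-0.1,0.05],"yaw":-0.31},{"slide":[0,-0.115,0.05],"yaw":-0.36},{"slide":[0,-0.13,0.05],"yaw":-0.4},{"slide":[0,-0.14,0.05],"yaw":-0.43},{"slide":[0,-0.146,0.05],"yaw":-0.454},{"slide":[0,-0.146,0.04],"yaw":-0.454},{"slide":[0,-0.146,0.03],"yaw":-0.454},{"slide":[0,-0.146,0.02],"yaw":-0.454},{"slide":[0,-0.146,0.012],"yaw":-0.454},{"slide":[0,-0.146,0.012],"yaw":-0.454},{"slide":[0,-0.146,0.012],"yaw":-0.454}]'
python3 -m inch '[{"slide":[0,0,0],"yaw":0},{"slide":[0,0,0],"yaw":0},{"slide":[0,0,0],"yaw":0},{"slide":[0,0,0],"yaw":0},{"slide":[0,0,0],"yaw":0},{"slide":[0,0,0],"yaw":0}]' - 20
python3 - <<'E'
from h import *
o=get_obs();print(o['torque'],np.round(o['joint_pos'],2))
c,j=shot("scene");t,k=shot("top")
cv2.imwrite("pics/a3.png",np.hstack([cv2.resize(j[150:330,150:350],(400,360)),cv2.resize(k[150:330,130:330],(400,360))]))
E
```

```text
clock: 6.77
position: [0.3998, 0.1665, 0.0815]
ee_rot: [1.0, 0.011, -0.002, 0.0]
ft_force: [-0.1, -0.2, -3.3]
grip_width: 0.094
grasp_force: 117.1
clock: 7.27
position: [0.4016, 0.1666, 0.0836]
ee_rot: [1.0, 0.01, 0.0, -0.0]
ft_force: [-0.1, -0.3, -3.5]
grip_width: 0.096
grasp_force: 117.1
[-0.03648002  0.4289055   0.01482592] [ 0.09  0.13 -0.61  2.09  0.09  0.95 -2.12]
```

View pics/a3.png

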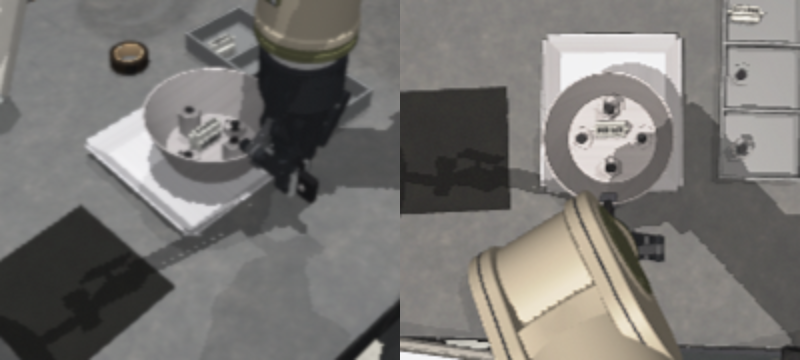

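The pot is level over the tray, its five pieces still inside. The grip force did not change with "-", so I'll send it with an explicit opening.

```bash
python3 -m inch '[{"slide":[0,0,0],"yaw":0},{"slide":[0,0,0],"yaw":0},{"slide":[0,0,0],"yaw":0},{"slide":[0,0,0],"yaw":0},{"slide":[0,0,0],"yaw":0},{"slide":[0,0,0],"yaw":0}]' 255 20
python3 - <<'E'
from h import *
o=get_obs();print(o['torque'])
k=512/800;c,i=shot("top");g=cv2.cvtColor(i,cv2.COLOR_BGR2GRAY)
m=(g[160:280,110:190]<45).astype(np.uint8)
n,l,s,q=cv2.connectedComponentsWithStats(m)
b=1+np.argmax(s[1:,4]);ys,xs=np.nonzero(l==b);r=cv2.minAreaRect(np.c_[xs+110,ys+160].astype(np.float32));print(r,[ray(c,p,.003).tolist() for p in cv2.boxPoints(r)],ray(c,r[0],.003))
E
```

```text
clock: 7.87
position: [0.4015, 0.1667, 0.0834]
ee_rot: [1.0, 0.01, 0.0, -0.0]
ft_force: [0.9, 0.1, -3.2]
grip_width: 0.091
grasp_force: 117.2
[-0.02360136  0.28636985  0.00475146]
((153.5, 234.0), (44.0, 59.0), 90.0) [[0.5293, 0.4493, 0.003], [0.5324, 0.3031, 0.003], [0.4257, 0.2988, 0.003], [0.4221, 0.4436, 0.003]] [0.4771 0.3735 0.003 ]
```

```bash
python3 -m inch '[{"slide":[0,0,0],"yaw":0},{"slide":[0,0,0],"yaw":0},{"slide":[0,0,0],"yaw":0},{"slide":[0,0,0],"yaw":0},{"slide":[0,0,0],"yaw":0},{"slide":[0,0,0],"yaw":0}]' 240 20
python3 - <<'E'
from h import *
o=get_obs();print(o['torque'])
c,j=shot("scene")
cv2.imwrite("pics/a4.png",cv2.resize(j[150:330,150:350],(600,540)))
E
```

```text
clock: 8.42
position: [0.4014, 0.1666, 0.0834]
ee_rot: [1.0, 0.01, 0.0, 0.0]
ft_force: [0.7, -0.0, -3.7]
grip_width: 0.096
grasp_force: 117.2
[0.03808099 0.44089105 0.040127  ]
```

View pics/a4.png

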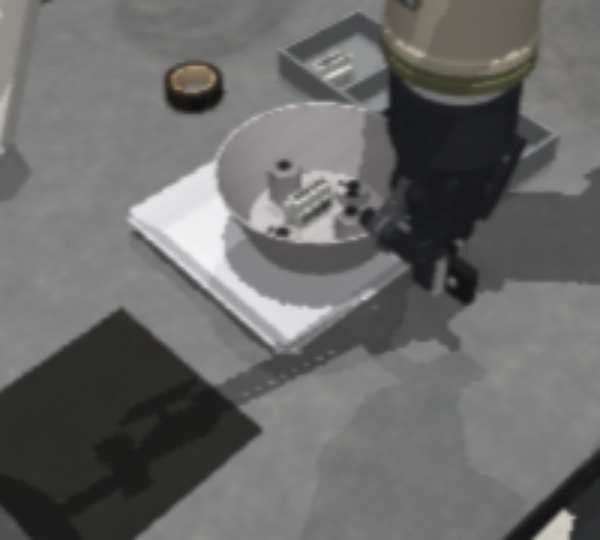

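```bash
python3 -m inch '[{"slide":[0.01,0,0],"yaw":0},{"slide":[0.02,0.001,0],"yaw":0},{"slide":[0.02,0.001,-0.01],"yaw":0},{"slide":[0.02,0.001,-0.02],"yaw":0},{"slide":[0.02,0.001,-0.03],"yaw":0},{"slide":[0.02,0.001,-0.037],"yaw":0},{"slide":[0.02,0.001,-0.041],"yaw":0},{"slide":[0.02,0.001,-0.041],"yaw":0},{"slide":[0.02,0.001,-0.041],"yaw":0}]'
python3 -m inch '[{"slide":[0,0,0],"yaw":0},{"slide":[0,0,0],"yaw":0},{"slide":[0,0,0],"yaw":0},{"slide":[0,0,0],"yaw":0},{"slide":[0,0,0],"yaw":0}]' 200 20
python3 -m inch '[{"slide":[0,0,0],"yaw":0},{"slide":[0,0,0],"yaw":0},{"slide":[0,0,0],"yaw":0},{"slide":[0,0,0],"yaw":0},{"slide":[0,0,0],"yaw":0},{"slide":[0,0,0],"yaw":0}]' 255 20
python3 -m inch '[{"slide":[0,0,0.01],"yaw":0},{"slide":[0,0,0.02],"yaw":0},{"slide":[0,0,0.03],"yaw":0},{"slide":[0,0,0.04],"yaw":0},{"slide":[0,0,0.04],"yaw":0},{"slide":[0,0,0.04],"yaw":0}]'
python3 - <<'E'
from h import *
o=get_obs();print(o['torque'])
c,j=shot("scene")
cv2.imwrite("pics/a5.png",cv2.resize(j[150:330,150:350],(600,540)))
E
```

```text
clock: 9.22
position: [0.4218, 0.1676, 0.0425]
ee_rot: [1.0, 0.01, 0.0, -0.0]
ft_force: [-0.4, -0.5, -0.6]
grip_width: 0.092
grasp_force: 117.6
clock: 9.63
position: [0.4216, 0.1676, 0.0425]
ee_rot: [1.0, 0.01, 0.0, -0.0]
ft_force: [0.3, -0.2, -0.4]
grip_width: 0.217
grasp_force: 0.0
clock: 10.13
position: [0.4216, 0.1678, 0.0425]
ee_rot: [1.0, 0.01, 0.0, -0.0]
ft_force: [0.4, 1.1, 2.4]
grip_width: 0.11
grasp_force: 25.7
clock: 10.63
position: [0.4218, 0.168, 0.0833]
ee_rot: [1.0, 0.01, 0.001, -0.0]
ft_force: [-2.9, 0.1, 1.0]
grip_width: 0.115
grasp_force: 25.2
[ 0.00062678  0.3398804  -0.00833394]
```

View pics/a5.png

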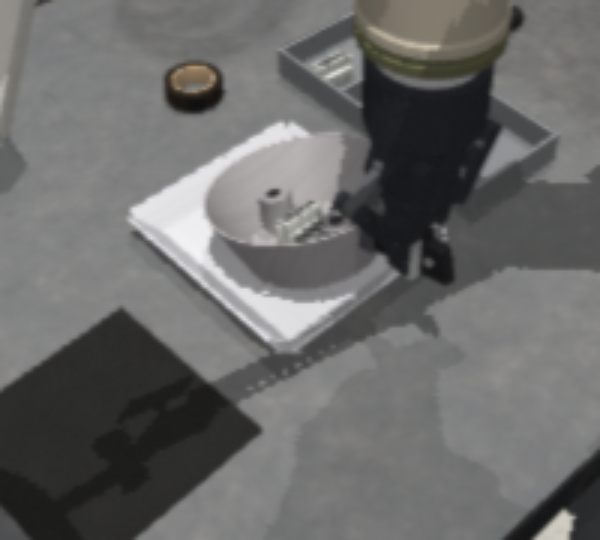

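```bash
python3 -m inch '[{"slide":[0.003,0,0.008],"yaw":0},{"slide":[0.006,0,0.016],"yaw":0},{"slide":[0.009,0,0.024],"yaw":0},{"slide":[0.012,0,0.032],"yaw":0},{"slide":[0.016,0.001,0.04],"yaw":0},{"slide":[0.02,0.001,0.047],"yaw":0},{"slide":[0.024,0.001,0.054],"yaw":0},{"slide":[0.028,0.001,0.061],"yaw":0},{"slide":[0.032,0.001,0.067],"yaw":0},{"slide":[0.037,0.002,0.073],"yaw":0},{"slide":[0.042,0.002,0.078],"yaw":0},{"slide":[0.047,0.002,0.083],"yaw":0},{"slide":[0.05,0.002,0.089],"yaw":0},{"slide":[0.053,0.002,0.095],"yaw":0},{"slide":[0.056,0.002,0.101],"yaw":0},{"slide":[0.058,0.002,0.106],"yaw":0},{"slide":[0.058,0.002,0.106],"yaw":0},{"slide":[0.058,0.002,0.106],"yaw":0}]'
python3 - <<'E'
from h import *
o=get_obs();print(o['torque'],np.round(o['joint_pos'],2))
c,j=shot("scene")
cv2.imwrite("pics/a6.png",cv2.resize(j[130:310,150:350],(600,540)))
E
```

```text
clock: 12.18
position: [0.4794, 0.1696, 0.1885]
ee_rot: [1.0, 0.01, 0.0, 0.0]
ft_force: [0.2, 0.1, -4.5]
grip_width: 0.113
grasp_force: 25.9
[0.03331605 0.22107959 0.00796987] [ 0.11  0.16 -0.58  1.81  0.09  1.2  -2.05]
```

View pics/a6.png

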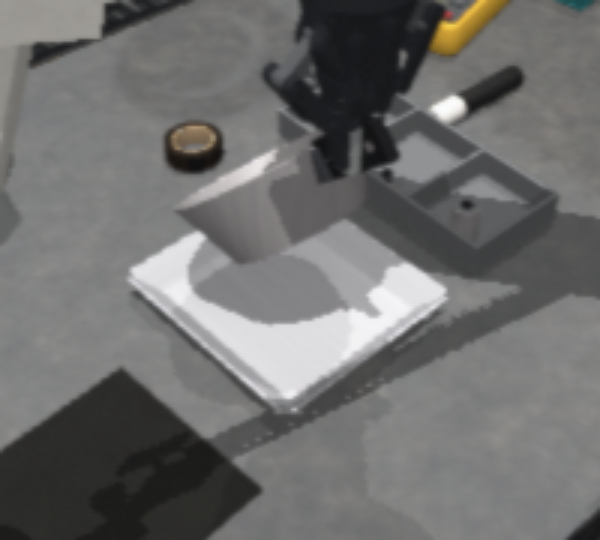

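The pot is in the air, nose-down only about 30°, because pad friction holds it. I'll jerk it upward to swing it further and estimate the tilt from the averaged wrist moment.

```bash
cat >> h.py <<'E'
def tq(n=8):
    F=[];T=[]
    for _ in range(n):
        camera("top");o=get_obs();F.append(o["ft_force"]);T.append(o["torque"])
    f,t=np.mean(F,0),np.mean(T,0);print("F",f.round(2),"T",t.round(3),"arm mm",1000*t[1]/-f[2] if abs(f[2])>.5 else 0)
E
python3 -c "from h import *;tq()"
python3 -m inch '[{"slide":[0,0,0.042],"yaw":0},{"slide":[0,0,0.045],"yaw":0},{"slide":[0,0,0.045],"yaw":0},{"slide":[0,0,0.035],"yaw":0},{"slide":[0,0,0.02],"yaw":0},{"slide":[0,0,0.005],"yaw":0},{"slide":[0,0,0],"yaw":0},{"slide":[0,0,0.042],"yaw":0},{"slide":[0,0,0.045],"yaw":0},{"slide":[0,0,0.045],"yaw":0},{"slide":[0,0,0.035],"yaw":0},{"slide":[0,0,0.02],"yaw":0},{"slide":[0,0,0.005],"yaw":0},{"slide":[0,0,0],"yaw":0},{"slide":[0,0,0],"yaw":0}]'
python3 -c "from h import *;tq()"
```

```text
F [ 0.06  0.07 -3.77] T [-0.001  0.243  0.01 ] arm mm 64.31462272853359
clock: 13.88
position: [0.4778, 0.1689, 0.1854]
ee_rot: [1.0, 0.01, -0.002, 0.001]
ft_force: [-0.5, 0.7, -3.8]
grip_width: 0.114
grasp_force: 26.7
F [ 0.41 -0.05 -3.83] T [-0.014  0.1   -0.011] arm mm 26.07200069674898
```

```bash
python3 -m inch '[{"slide":[0,0,0.042],"yaw":0},{"slide":[0,0,0.045],"yaw":0},{"slide":[0,0,0.045],"yaw":0},{"slide":[0,0,0.035],"yaw":0},{"slide":[0,0,0.02],"yaw":0},{"slide":[0,0,0.01],"yaw":0},{"slide":[0,0,0],"yaw":0},{"slide":[0,0,-0.005],"yaw":0},{"slide":[0,0,-0.01],"yaw":0},{"slide":[0,0,-0.012],"yaw":0},{"slide":[0,0,-0.012],"yaw":0}]'
python3 -c "from h import *;tq()"
python3 -m inch '[{"slide":[0,0,-0.002],"yaw":0},{"slide":[0,0,-0.004],"yaw":0},{"slide":[0,0,-0.004],"yaw":0}]' |egrep 'pos|ft'
python3 -c "from h import *;tq(4)"
python3 -m inch '[{"slide":[0,0,-0.002],"yaw":0},{"slide":[0,0,-0.004],"yaw":0},{"slide":[0,0,-0.004],"yaw":0}]' |egrep 'pos|ft'
python3 -c "from h import *;tq(4)"
```

```text
clock: 15.2
position: [0.4793, 0.1696, 0.176]
ee_rot: [1.0, 0.01, -0.0, 0.0]
ft_force: [-0.5, -0.4, -3.1]
grip_width: 0.11
grasp_force: 26.8
F [-0.12 -0.1  -3.62] T [ 0.007  0.119 -0.025] arm mm 32.91689474592011
position: [0.4792, 0.1694, 0.1718]
ft_force: [-0.5, 0.9, -4.2]
F [-0.41 -0.16 -3.91] T [ 0.001  0.092 -0.007] arm mm 23.574090243954256
position: [0.4792, 0.1694, 0.1678]
ft_force: [0.6, -0.2, -2.6]
F [ 0.01  0.1  -3.45] T [-0.013  0.098 -0.017] arm mm 28.49941839613668
```

```bash
python3 -m inch '[{"slide":[0,0,-0.003],"yaw":0},{"slide":[0,0,-0.004],"yaw":0},{"slide":[0.005,0,-0.003],"yaw":0},{"slide":[0.01,0,-0.001],"yaw":0},{"slide":[0.015,0.001,0.001],"yaw":0},{"slide":[0.02,0.001,0.003],"yaw":0},{"slide":[0.025,0.001,0.005],"yaw":0},{"slide":[0.03,0.001,0.007],"yaw":0},{"slide":[0.035,0.001,0.008],"yaw":0},{"slide":[0.035,0.001,0.008],"yaw":0}]'
python3 -c "from h import *;tq(4)"
```

```text
clock: 17.33
position: [0.5155, 0.1704, 0.1765]
ee_rot: [1.0, 0.01, 0.0, -0.0]
ft_force: [0.8, -0.4, -3.5]
grip_width: 0.111
grasp_force: 26.9
F [-0.03 -0.23 -4.  ] T [-0.004  0.106  0.011] arm mm 26.497260644772023
```

```bash
python3 -m inch '[{"slide":[-0.01,0,0],"yaw":0},{"slide":[-0.02,0,0],"yaw":0},{"slide":[-0.03,-0.001,0],"yaw":0},{"slide":[-0.04,-0.001,-0.004],"yaw":0},{"slide":[-0.04,-0.001,-0.008],"yaw":0},{"slide":[-0.04,-0.001,-0.012],"yaw":0},{"slide":[-0.04,-0.001,-0.012],"yaw":0}]'|egrep 'pos|ft'
python3 -c "from h import *;tq(4)"
python3 -m inch '[{"slide":[0,0,-0.002],"yaw":0},{"slide":[0,0,-0.003],"yaw":0},{"slide":[0,0,-0.003],"yaw":0}]' |egrep 'pos|ft'
python3 -c "from h import *;tq(4)"
python3 -m inch '[{"slide":[0,0,-0.002],"yaw":0},{"slide":[0,0,-0.003],"yaw":0},{"slide":[0,0,-0.003],"yaw":0}]' |egrep 'pos|ft'
python3 -c "from h import *;tq(4)"
```

```text
position: [0.4747, 0.1697, 0.1651]
ft_force: [-3.1, -1.1, 6.1]
F [-2.35 -0.65  6.54] T [-0.225  0.859 -0.018] arm mm -131.24216979765455
position: [0.4766, 0.1702, 0.1647]
ft_force: [-6.3, -2.7, 25.2]
F [-5.37 -2.38 25.17] T [-0.86   1.409 -0.07 ] arm mm -55.98170055894054
position: [0.4781, 0.1706, 0.1636]
ft_force: [-6.3, -3.5, 37.3]
F [-6.22 -3.67 37.09] T [-1.176  1.195 -0.093] arm mm -32.22085918495084
```

```bash
python3 -m inch '[{"slide":[0,0,0.003],"yaw":0},{"slide":[0.004,0,0.005],"yaw":0},{"slide":[0.008,0,0.006],"yaw":0},{"slide":[0.012,0,0.008],"yaw":0},{"slide":[0.015,0,0.009],"yaw":0},{"slide":[0.015,0,0.009],"yaw":0}]'|egrep 'pos|ft'
python3 -c "from h import *;tq(4)"
```

```text
position: [0.4898, 0.1692, 0.1666]
ft_force: [-0.2, 0.0, -3.1]
F [-0.16  0.12 -4.02] T [-0.01   0.057  0.025] arm mm 14.244049308905337
```

```bash
python3 -m inch '[{"slide":[0,0,-0.002],"yaw":0},{"slide":[0,0,-0.003],"yaw":0},{"slide":[0,0,-0.003],"yaw":0}]'|egrep 'pos|ft'
python3 -m inch '[{"slide":[0.004,0,0.001],"yaw":0},{"slide":[0.008,0,0.002],"yaw":0},{"slide":[0.012,0,0.003],"yaw":0},{"slide":[0.016,0,0.003],"yaw":0},{"slide":[0.016,0,0.003],"yaw":0}]'|egrep 'pos|ft'
python3 -c "from h import *;tq(4)"
```

```text
position: [0.4897, 0.1699, 0.1652]
ft_force: [-1.4, -1.9, 5.4]
position: [0.5062, 0.1693, 0.1671]
ft_force: [0.1, 0.4, -4.0]
F [-0.31 -0.25 -3.56] T [-0.004  0.067  0.045] arm mm 18.909787885011585
```

```bash
python3 -m inch '[{"slide":[-0.01,0,-0.001],"yaw":0},{"slide":[-0.02,0,-0.002],"yaw":0},{"slide":[-0.02,0,-0.004],"yaw":0},{"slide":[-0.02,0,-0.004],"yaw":0},{"slide":[-0.015,0,-0.004],"yaw":0},{"slide":[-0.01,0,-0.003],"yaw":0},{"slide":[-0.005,0,-0.003],"yaw":0},{"slide":[0,0,-0.003],"yaw":0},{"slide":[0.005,0,-0.002],"yaw":0},{"slide":[0.01,0,-0.002],"yaw":0},{"slide":[0.01,0,-0.002],"yaw":0}]'|egrep 'pos|ft'
python3 -c "
from h import *
tq(4);c,j=shot('scene')
cv2.imwrite('pics/a7.png',cv2.resize(j[130:310,150:350],(600,540)))"
```

```text
position: [0.5165, 0.1707, 0.1694]
ft_force: [-9.1, -1.7, 26.4]
F [-6.88 -1.51 25.51] T [-0.586  1.339 -0.037] arm mm -52.473913366603384
```

View pics/a7.png

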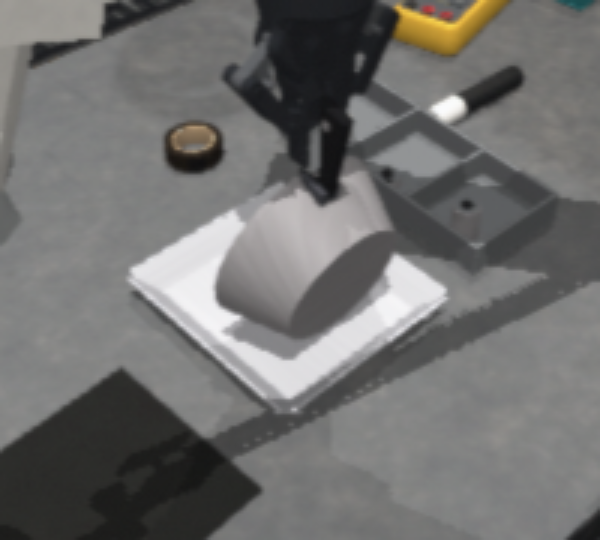

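The pot is tilted about 75–80° with its mouth toward +x, the handle vertical at (320,190), and its rim near the far side of the tray. I'll lift it, move it back, touch down again and continue the pivot.

```bash
python3 -m inch '[{"slide":[0,0,0.01],"yaw":0},{"slide":[0,0,0.02],"yaw":0},{"slide":[-0.01,0,0.022],"yaw":0},{"slide":[-0.02,-0.001,0.022],"yaw":0},{"slide":[-0.03,-0.001,0.022],"yaw":0},{"slide":[-0.04,-0.001,0.022],"yaw":0},{"slide":[-0.04,-0.001,0.016],"yaw":0},{"slide":[-0.04,-0.001,0.011],"yaw":0},{"slide":[-0.04,-0.001,0.011],"yaw":0}]'|egrep 'pos|ft'
python3 -c "from h import *;tq(4)"
python3 -m inch '[{"slide":[0,0,-0.002],"yaw":0},{"slide":[0,0,-0.003],"yaw":0},{"slide":[0,0,-0.003],"yaw":0}]' |egrep 'pos|ft'
```

```text
position: [0.4756, 0.1683, 0.1755]
ft_force: [0.8, 0.6, -2.7]
F [ 1.02 -0.22 -3.24] T [-0.027 -0.299  0.004] arm mm -92.21202050410211
position: [0.4759, 0.1687, 0.1736]
ft_force: [1.8, 0.5, 0.2]
```

```bash
python3 -m inch '[{"slide":[0.005,0,0],"yaw":0},{"slide":[0.01,0,0.001],"yaw":0},{"slide":[0.015,0,0.001],"yaw":0},{"slide":[0.02,0,0.002],"yaw":0},{"slide":[0.025,0.001,0.002],"yaw":0},{"slide":[0.03,0.001,0.003],"yaw":0},{"slide":[0.035,0.001,0.003],"yaw":0},{"slide":[0.04,0.001,0.003],"yaw":0},{"slide":[0.04,0.001,0.003],"yaw":0}]'|egrep 'pos|ft'
python3 -c "from h import *;tq(4)"
```

```text
position: [0.5163, 0.1694, 0.1763]
ft_force: [-0.2, 0.2, -3.0]
F [-0.38  0.08 -3.16] T [ 0.005  0.024 -0.013] arm mm 7.585738918640354
```

```bash
python3 -m inch '[{"slide":[-0.01,0,0.008],"yaw":0},{"slide":[-0.03,-0.001,0.008],"yaw":0},{"slide":[-0.045,-0.001,0.008],"yaw":0},{"slide":[-0.045,-0.001,0.002],"yaw":0},{"slide":[-0.045,-0.001,-0.002],"yaw":0},{"slide":[-0.045,-0.001,-0.005],"yaw":0},{"slide":[-0.04,-0.001,-0.006],"yaw":0},{"slide":[-0.035,-0.001,-0.006],"yaw":0},{"slide":[-0.03,-0.001,-0.006],"yaw":0},{"slide":[-0.025,-0.001,-0.005],"yaw":0},{"slide":[-0.02,-0.001,-0.005],"yaw":0},{"slide":[-0.015,-0.001,-0.005],"yaw":0},{"slide":[-0.01,-0.001,-0.004],"yaw":0},{"slide":[-0.005,-0.001,-0.004],"yaw":0},{"slide":[0,-0.001,-0.004],"yaw":0},{"slide":[0,-0.001,-0.004],"yaw":0}]'|egrep 'pos|ft'
python3 -c "from h import *;tq(4)"
```

```text
position: [0.5162, 0.1681, 0.1719]
ft_force: [-0.9, -0.5, -2.3]
F [-0.18 -0.02 -2.53] T [ 0.01  -0.043  0.001] arm mm -17.20912389255971
```

```bash
python3 -m inch '[{"slide":[-0.01,0,0.01],"yaw":0},{"slide":[-0.03,0,0.01],"yaw":0},{"slide":[-0.045,0,0.01],"yaw":0},{"slide":[-0.045,0,0.004],"yaw":0},{"slide":[-0.045,0,0],"yaw":0},{"slide":[-0.043,0,-0.004],"yaw":0},{"slide":[-0.04,0,-0.007],"yaw":0},{"slide":[-0.035,0,-0.007],"yaw":0},{"slide":[-0.03,0,-0.006],"yaw":0},{"slide":[-0.025,0,-0.006],"yaw":0},{"slide":[-0.02,0,-0.005],"yaw":0},{"slide":[-0.015,0,-0.005],"yaw":0},{"slide":[-0.01,0,-0.005],"yaw":0},{"slide":[-0.01,0,-0.005],"yaw":0}]'|egrep 'pos|ft'
python3 -c "from h import *;tq(4)"
```

```text
position: [0.5058, 0.1683, 0.1668]
ft_force: [0.4, -0.5, -2.1]
F [ 0.11  0.43 -1.83] T [ 0.004 -0.071  0.01 ] arm mm -38.56121840224175
```

```bash
python3 -c "
from h import *
c,j=shot('scene');t,k=shot('top')
cv2.imwrite('pics/a8.png',np.hstack([cv2.resize(j[130:310,150:350],(500,450),interpolation=cv2.INTER_CUBIC),cv2.resize(k[150:270,180:260],(300,450),interpolation=cv2.INTER_CUBIC)]))"
```

```text
(no output)
```

View pics/a8.png

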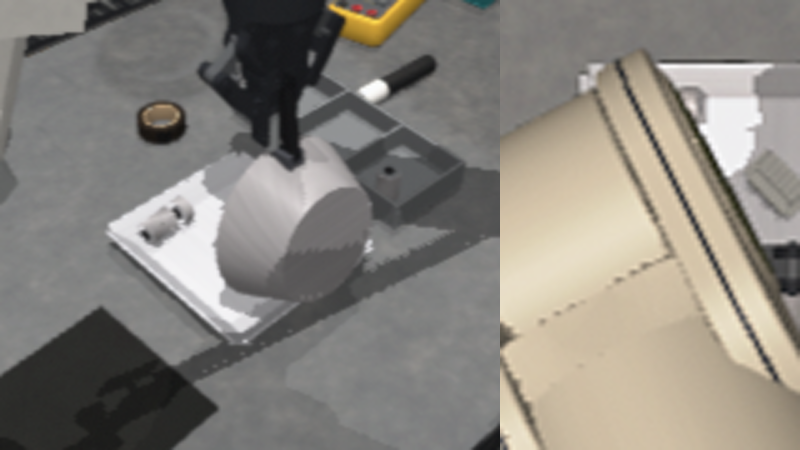

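The pot is tipped past level and most pieces are visible in the tray: a standoff and a collar near (160,220) and the plug at (775,180) in the top crop. The wrist weight has dropped to about the empty pot's weight. I'll tip a little further for margin.

```bash
python3 -m inch '[{"slide":[0,0,-0.004],"yaw":0},{"slide":[0.005,0,-0.006],"yaw":0},{"slide":[0.01,0,-0.006],"yaw":0},{"slide":[0.015,0,-0.006],"yaw":0},{"slide":[0.02,0,-0.007],"yaw":0},{"slide":[0.025,0,-0.008],"yaw":0},{"slide":[0.03,0,-0.01],"yaw":0},{"slide":[0.03,0,-0.01],"yaw":0}]'|egrep 'pos|ft'
python3 -c "from h import *;tq(4)"
python3 -m inch '[{"slide":[0,0,0.01],"yaw":0},{"slide":[0,0,0.02],"yaw":0},{"slide":[0,0,0.03],"yaw":0},{"slide":[0,0,0.03],"yaw":0}]'|egrep 'pos|ft'
python3 -c "from h import *;tq(8)"
```

```text
position: [0.5371, 0.1686, 0.1576]
ft_force: [0.1, 0.1, 5.5]
F [ 0.68 -0.22  4.55] T [ 0.056 -0.254 -0.036] arm mm 55.71205820922782
position: [0.5363, 0.1689, 0.1899]
ft_force: [0.7, 0.1, -1.9]
F [-0.03 -0.22 -2.33] T [ 0.004 -0.116 -0.011] arm mm -49.81706331080737
```

```bash
python3 -m inch '[{"slide":[0,0,0.025],"yaw":0},{"slide":[0,0,0.05],"yaw":0},{"slide":[0,0.01,0.07],"yaw":0.02},{"slide":[0,0.03,0.08],"yaw":0.06},{"slide":[0.003,0.055,0.08],"yaw":0.1},{"slide":[0.006,0.08,0.08],"yaw":0.15},{"slide":[0.01,0.105,0.08],"yaw":0.2},{"slide":[0.015,0.13,0.08],"yaw":0.25},{"slide":[0.02,0.155,0.08],"yaw":0.3},{"slide":[0.024,0.18,0.08],"yaw":0.35},{"slide":[0.027,0.205,0.08],"yaw":0.4},{"slide":[0.03,0.225,0.08],"yaw":0.43},{"slide":[0.033,0.235,0.07],"yaw":0.45},{"slide":[0.033,0.24,0.05],"yaw":0.454},{"slide":[0.033,0.24,0.03],"yaw":0.454},{"slide":[0.033,0.24,0.01],"yaw":0.454},{"slide":[0.033,0.24,0.005],"yaw":0.454},{"slide":[0.033,0.24,0.005],"yaw":0.454}]'|egrep 'pos|ft'
python3 - <<'E'
from h import *
tq(4);o=get_obs();print(np.round(o["joint_pos"],2))
c,j=shot('scene');t,k=shot('top')
cv2.imwrite('pics/a9.png',np.hstack([cv2.resize(j[110:310,120:320],(400,400),interpolation=cv2.INTER_CUBIC),cv2.resize(k[155:255,190:290],(400,400),interpolation=cv2.INTER_CUBIC)]))
E
```

```text
position: [0.568, 0.4071, 0.1899]
ft_force: [0.1, 0.4, -1.2]
F [ 0.18  0.28 -1.36] T [ 0.086 -0.114  0.017] arm mm -83.93457714936243
[-0.27  0.61 -0.65  1.27  0.36  1.38 -2.  ]
```

View pics/a9.png

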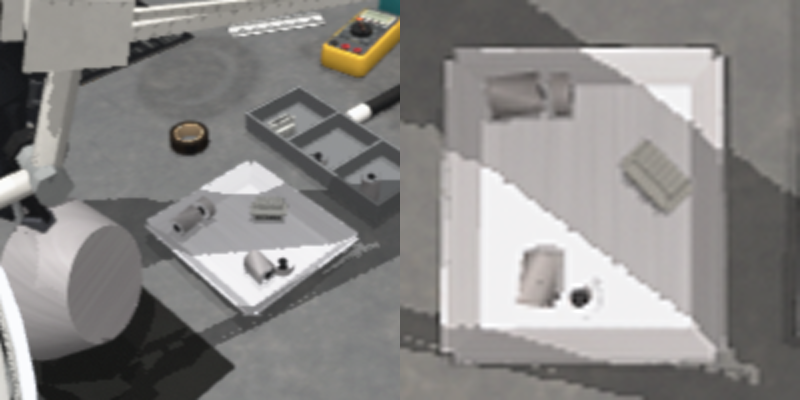

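All five pieces are in the tray. In the right-hand crop:
- one standoff lies at (515,95) with a collar on edge beside it at (562,95)
- the plug is at (655,178)
- the other standoff is at (540,275)
- the other collar lies flat at (580,297)

Next I'll stand the pot up on its mat.

```bash
python3 -m inch '[{"slide":[0,0,-0.004],"yaw":0},{"slide":[0,0,-0.008],"yaw":0},{"slide":[0,0,-0.01],"yaw":0},{"slide":[0,0,-0.01],"yaw":0}]'|egrep 'pos|ft'
python3 -c "from h import *;tq(4)"
python3 -m inch '[{"slide":[0,0,-0.004],"yaw":0},{"slide":[0,0,-0.008],"yaw":0},{"slide":[0,0,-0.01],"yaw":0},{"slide":[0,0,-0.01],"yaw":0}]'|egrep 'pos|ft'
python3 -c "from h import *;tq(4)"
```

```text
position: [0.5681, 0.4083, 0.1814]
ft_force: [0.6, -0.1, -1.9]
F [ 0.44  0.01 -2.12] T [ 0.082 -0.093 -0.017] arm mm -44.015274345466146
position: [0.5681, 0.4082, 0.1713]
ft_force: [0.6, -0.4, -2.0]
F [ 0.16  0.37 -2.24] T [ 0.067 -0.122  0.022] arm mm -54.39484101191652
```

```bash
python3 -m inch '[{"slide":[0,0,-0.004],"yaw":0},{"slide":[0,0,-0.008],"yaw":0},{"slide":[0,0,-0.012],"yaw":0},{"slide":[0,0,-0.012],"yaw":0}]'|egrep 'pos|ft'
python3 -m inch '[{"slide":[0,0,-0.003],"yaw":0},{"slide":[0,0,-0.005],"yaw":0},{"slide":[0,0,-0.005],"yaw":0}]'|egrep 'pos|ft'
python3 -m inch '[{"slide":[-0.004,-0.002,0.001],"yaw":0},{"slide":[-0.009,-0.005,0.002],"yaw":0},{"slide":[-0.013,-0.007,0.004],"yaw":0},{"slide":[-0.018,-0.009,0.006],"yaw":0},{"slide":[-0.018,-0.009,0.006],"yaw":0}]'|egrep 'pos|ft'
python3 -c "from h import *;tq(4)"
```

```text
position: [0.568, 0.4081, 0.1589]
ft_force: [-0.2, 0.2, -2.0]
position: [0.5695, 0.4093, 0.1575]
ft_force: [0.2, -0.3, 8.2]
position: [0.5494, 0.3994, 0.1616]
ft_force: [-0.3, -0.4, -1.8]
F [-0.06 -0.53 -1.97] T [ 0.042 -0.099 -0.015] arm mm -50.427957458438904
```

```bash
python3 -m inch '[{"slide":[0,0,-0.004],"yaw":0},{"slide":[-0.003,-0.002,-0.006],"yaw":0},{"slide":[-0.009,-0.005,-0.005],"yaw":0},{"slide":[-0.013,-0.007,-0.004],"yaw":0},{"slide":[-0.018,-0.009,-0.003],"yaw":0},{"slide":[-0.022,-0.012,-0.002],"yaw":0},{"slide":[-0.026,-0.014,-0.001],"yaw":0},{"slide":[-0.03,-0.016,0],"yaw":0},{"slide":[-0.03,-0.016,0],"yaw":0}]'|egrep 'pos|ft'
python3 -c "from h import *;tq(4)"
```

```text
position: [0.5196, 0.3832, 0.1612]
ft_force: [-0.1, 0.0, 2.3]
F [-1.41 -0.72  3.44] T [-0.229  0.466  0.024] arm mm -135.5145764725375
```

```bash
python3 -m inch '[{"slide":[0,0,-0.004],"yaw":0},{"slide":[-0.004,-0.002,-0.006],"yaw":0},{"slide":[-0.009,-0.005,-0.006],"yaw":0},{"slide":[-0.013,-0.007,-0.005],"yaw":0},{"slide":[-0.018,-0.009,-0.004],"yaw":0},{"slide":[-0.018,-0.009,-0.004],"yaw":0}]'|egrep 'pos|ft'
python3 -m inch '[{"slide":[-0.004,-0.002,0],"yaw":0},{"slide":[-0.009,-0.005,0.001],"yaw":0},{"slide":[-0.013,-0.007,0.001],"yaw":0},{"slide":[-0.018,-0.009,0.001],"yaw":0},{"slide":[-0.018,-0.009,0.001],"yaw":0}]'|egrep 'pos|ft'
python3 -c "from h import *;tq(4)"
```

```text
position: [0.5029, 0.375, 0.1587]
ft_force: [0.1, -0.7, 10.0]
position: [0.4838, 0.3653, 0.1584]
ft_force: [0.4, -0.2, 3.0]
F [-0.52 -0.41  4.42] T [-0.128 -0.016 -0.022] arm mm 3.5326787606826477
```

```bash
python3 -m inch '[{"slide":[-0.004,-0.002,0],"yaw":0},{"slide":[-0.009,-0.005,-0.001],"yaw":0},{"slide":[-0.013,-0.007,-0.002],"yaw":0},{"slide":[-0.018,-0.009,-0.003],"yaw":0},{"slide":[-0.022,-0.012,-0.004],"yaw":0},{"slide":[-0.026,-0.014,-0.005],"yaw":0},{"slide":[-0.026,-0.014,-0.005],"yaw":0}]'|egrep 'pos|ft'
python3 -m inch '[{"slide":[-0.004,-0.002,-0.001],"yaw":0},{"slide":[-0.009,-0.005,-0.002],"yaw":0},{"slide":[-0.013,-0.007,-0.003],"yaw":0},{"slide":[-0.018,-0.009,-0.005],"yaw":0},{"slide":[-0.022,-0.012,-0.007],"yaw":0},{"slide":[-0.026,-0.014,-0.009],"yaw":0},{"slide":[-0.026,-0.014,-0.009],"yaw":0}]'|egrep 'pos|ft'
python3 -c "from h import *;tq(4)"
```

```text
position: [0.4575, 0.3514, 0.1534]
ft_force: [-0.2, 0.9, 5.3]
position: [0.433, 0.3382, 0.1466]
ft_force: [-1.5, -0.9, 18.4]
F [-1.1  -0.32 19.04] T [-0.128  0.259 -0.008] arm mm -13.627377618362045
```

```bash
python3 -m inch '[{"slide":[0,0,0.008],"yaw":0},{"slide":[0,0,0.016],"yaw":0},{"slide":[0,0,0.024],"yaw":0},{"slide":[0,0,0.03],"yaw":0},{"slide":[0,0,0.03],"yaw":0}]'
python3 - <<'E'
from h import *
tq(10)
c,j=shot('scene')
q=proj(c,get_obs()["position"]);print(q)
u,v=int(q[0]),int(q[1])
cv2.imwrite('pics/a10.png',cv2.resize(j[max(0,v-60):v+110,max(0,u-90):u+90],(540,510),interpolation=cv2.INTER_CUBIC))
E
```

```text
clock: 36.62
position: [0.4325, 0.3378, 0.1755]
ee_rot: [0.972, 0.235, 0.001, -0.0]
ft_force: [0.1, 0.2, -2.7]
grip_width: 0.113
grasp_force: 29.6
F [ 0.15 -0.12 -2.5 ] T [-0.009  0.006  0.015] arm mm 2.350092929509452
[211.5 242.3]
```

View pics/a10.png

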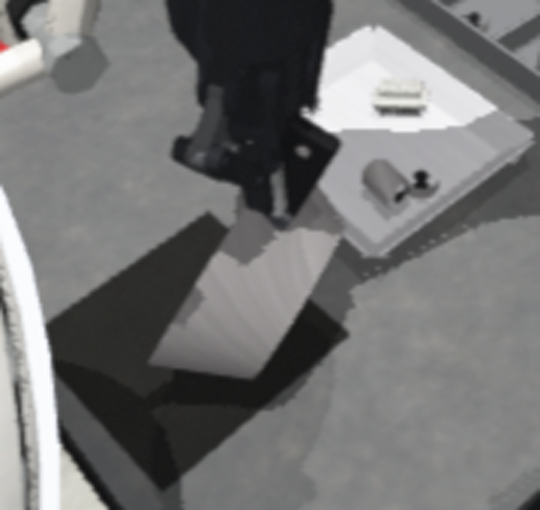

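The pot now hangs at about 70–75° with its rim near (150,360), on the mat side. I'll move it forward, touch the base edge down and roll it upright.

```bash
python3 -m inch '[{"slide":[0.015,0.008,0],"yaw":0},{"slide":[0.035,0.018,0],"yaw":0},{"slide":[0.055,0.029,0],"yaw":0},{"slide":[0.075,0.04,0],"yaw":0},{"slide":[0.09,0.048,0],"yaw":0},{"slide":[0.101,0.054,0],"yaw":0},{"slide":[0.101,0.054,-0.01],"yaw":0},{"slide":[0.101,0.054,-0.02],"yaw":0},{"slide":[0.101,0.054,-0.026],"yaw":0},{"slide":[0.101,0.054,-0.026],"yaw":0}]'|egrep 'pos|ft'
python3 -m inch '[{"slide":[0,0,-0.003],"yaw":0},{"slide":[0,0,-0.006],"yaw":0},{"slide":[0,0,-0.008],"yaw":0},{"slide":[-0.005,-0.003,-0.009],"yaw":0},{"slide":[-0.01,-0.005,-0.01],"yaw":0},{"slide":[-0.015,-0.008,-0.011],"yaw":0},{"slide":[-0.02,-0.011,-0.012],"yaw":0},{"slide":[-0.02,-0.011,-0.012],"yaw":0}]'|egrep 'pos|ft'
python3 -c "from h import *;tq(4)"
```

```text
position: [0.5324, 0.3912, 0.1475]
ft_force: [1.1, -1.1, -0.7]
position: [0.5137, 0.3817, 0.1407]
ft_force: [-4.3, -1.9, 26.2]
F [-4.82 -3.47 27.11] T [-0.872  0.958 -0.041] arm mm -35.32964909957693
```

```bash
python3 -m inch '[{"slide":[-0.005,-0.003,0],"yaw":0},{"slide":[-0.01,-0.005,-0.001],"yaw":0},{"slide":[-0.015,-0.008,-0.003],"yaw":0},{"slide":[-0.02,-0.011,-0.005],"yaw":0},{"slide":[-0.02,-0.011,-0.005],"yaw":0}]'|egrep 'pos|ft'
python3 -c "from h import *;tq(3)"
python3 -m inch '[{"slide":[-0.005,-0.003,-0.002],"yaw":0},{"slide":[-0.01,-0.005,-0.005],"yaw":0},{"slide":[-0.015,-0.008,-0.008],"yaw":0},{"slide":[-0.02,-0.011,-0.011],"yaw":0},{"slide":[-0.02,-0.011,-0.011],"yaw":0}]'|egrep 'pos|ft'
python3 -c "from h import *;tq(3)"
```

```text
position: [0.4921, 0.3698, 0.1321]
ft_force: [-1.9, -0.3, 5.9]
F [-3.25 -0.3   6.64] T [0.136 0.7   0.093] arm mm -105.36397486629942
position: [0.4718, 0.3579, 0.1199]
ft_force: [-2.5, 0.1, 4.2]
F [-2.25 -0.55  1.84] T [0.029 0.432 0.076] arm mm -234.6670228373707
```

```bash
python3 -m inch '[{"slide":[-0.006,-0.003,-0.005],"yaw":0},{"slide":[-0.012,-0.006,-0.011],"yaw":0},{"slide":[-0.018,-0.01,-0.017],"yaw":0},{"slide":[-0.023,-0.012,-0.023],"yaw":0},{"slide":[-0.028,-0.015,-0.029],"yaw":0},{"slide":[-0.033,-0.018,-0.036],"yaw":0},{"slide":[-0.033,-0.018,-0.036],"yaw":0}]'|egrep 'pos|ft'
python3 -c "from h import *;tq(3)"
python3 -m inch '[{"slide":[-0.004,-0.002,-0.007],"yaw":0},{"slide":[-0.009,-0.004,-0.014],"yaw":0},{"slide":[-0.013,-0.007,-0.022],"yaw":0},{"slide":[-0.016,-0.009,-0.03],"yaw":0},{"slide":[-0.019,-0.01,-0.038],"yaw":0},{"slide":[-0.019,-0.01,-0.038],"yaw":0}]'|egrep 'pos|ft'
python3 -c "from h import *;tq(3)"
```

```text
position: [0.4394, 0.3394, 0.0827]
ft_force: [-1.6, 0.5, -0.5]
F [ 0.6   0.84 -2.1 ] T [-0.046  0.136 -0.012] arm mm 64.90798297103312
position: [0.4206, 0.3294, 0.0446]
ft_force: [-0.9, 0.3, 1.0]
F [ 0.54  0.2  -1.56] T [0.004 0.105 0.032] arm mm 67.0439331051089
```

```bash
python3 -m inch '[{"slide":[0,0,-0.003],"yaw":0},{"slide":[0,0,-0.004],"yaw":0},{"slide":[0,0,-0.004],"yaw":0}]'|egrep 'pos|ft'
python3 -m inch '[{"slide":[0,0,0],"yaw":0},{"slide":[0,0,0],"yaw":0},{"slide":[0,0,0],"yaw":0},{"slide":[0,0,0],"yaw":0},{"slide":[0,0,0],"yaw":0},{"slide":[0,0,0],"yaw":0}]' 120 |egrep 'pos|ft|gr'
python3 -m inch '[{"slide":[0,0,0.03],"yaw":0},{"slide":[0,0,0.07],"yaw":0},{"slide":[0,0,0.11],"yaw":0},{"slide":[0,0,0.15],"yaw":0},{"slide":[0,-0.02,0.19],"yaw":0},{"slide":[0,-0.06,0.21],"yaw":0},{"slide":[0,-0.1,0.21],"yaw":0},{"slide":[0,-0.14,0.21],"yaw":0},{"slide":[0,-0.16,0.21],"yaw":0},{"slide":[0,-0.16,0.21],"yaw":0}]'|egrep 'clock|pos|ft'
python3 - <<'E'
from h import *
c,i=shot("top","pics/t_pot.png");s,j=shot("scene","pics/s_pot.png")
np.save("c.npy",0)
roi=i[160:290,100:200];hsv=cv2.cvtColor(roi,cv2.COLOR_BGR2HSV)
m=(hsv[...,2]>75).astype(np.uint8)
n,l,st,ce=cv2.connectedComponentsWithStats(m)
print([(st[k].tolist(),ce[k].round(1).tolist()) for k in range(1,n) if st[k,4]>100])
print(np.round(get_obs()["joint_pos"],2))
E
```

```text
position: [0.4219, 0.3308, 0.0427]
ft_force: [0.1, -0.3, 0.8]
position: [0.4214, 0.3307, 0.0425]
ft_force: [0.2, -0.5, 0.3]
grip_width: 0.53
grasp_force: 0.0
clock: 42.97
position: [0.4204, 0.1654, 0.2508]
ft_force: [0.1, -0.7, -0.5]
[([0, 0, 100, 130, 11855], [49.6, 63.0])]
[ 0.2  -0.02 -0.66  1.84 -0.01  1.32 -1.56]
```

```bash
python3 - <<'E'
from h import *
c=camera("top");i=cv2.cvtColor(c["frame"],cv2.COLOR_RGB2GRAY);col=cv2.cvtColor(c["frame"],cv2.COLOR_RGB2BGR)
b=i[150:300,90:210]
for r0,r1,z in((29,35,.058),(20,26,.007)):
    h=cv2.HoughCircles(cv2.resize(b,None,fx=4,fy=4,interpolation=cv2.INTER_CUBIC),cv2.HOUGH_GRADIENT,1,20,param1=80,param2=20,minRadius=r0*4,maxRadius=r1*4)
    if h is not None:
        for u,v,r in h[0][:3]:
            p=(u/4+90-.4,v/4+150-.4);print(z,np.round(p,1),r/4,ray(c,p,z))
# row scan at pot
print(proj(c,(.4985,.373,.058)),proj(c,(.4985,.373,.007)))
# tray pieces
t=col[150:260,195:285]; g=cv2.cvtColor(t,cv2.COLOR_BGR2GRAY)
for row in g[::3]: print(' '.join(f'{v:3d}' for v in row[::3]))
E
```

```text
0.058 [148.  222.5] 32.1 [0.504  0.3717 0.058 ]
0.007 [154.5 223.2] 20.8 [0.5034 0.3712 0.007 ]
0.007 [153.  216.5] 24.75 [0.5197 0.3756 0.007 ]
[147.3 224.9] [153.6 225.2]
120 124 126 124 124 120 120 118 121 123 125 122 121 121 120 122 121 122 118 119 118 122 122 118 124 122 124 123 124 122
122 123 122 121 120 121 122 119 119 123 123 124 122 121 118 118 121 122 118 117 116 126 118 119 119 121 122 122 122 122
120 117 118 120 127 125 124 121 119 123 122 125 122 122 118 121 120 119 122 120 119 119 117 116 115 118 118 122 122 123
121 120 120 120 120 121 121 119 121 121 118 119 123 120 123 118 122 120 122 120 118 119 118 117 121 119 120 118 122 124
123 119 121 124 122 121 120 118 119 119 120 119 122 120 121 119 122 124 121 119 119 118 119 115 115 118 121 118 118 121
126 124 126 120 119 120 121 115 116 118 122 121 121 123 125 123 122 124 120 120 118 117 120 123 123 122 123 119 119 118
124 124 123 188 205 207 211 211 210 211 213 211 211 213 214 214 213 213 212 212 211 209 209 207 191 120 119 116 118 119
120 119 169 183 200 201 201 201 201 202 202 201 202 201 202 202 203 203 203 204 204 204
[... 2812 characters left out ...]
  99  85 108 136 136 138 138 137 137 138 138 139 139 139 139 168 167 188 187 192 116 109  85  89  83
132 122 152 157  96 106  67  47 126 122 115 120 117 117  75  79  77  76  75  74  74  81  81  75  85  78  87  82 131  82
155  81 161 164 128 101  73  50  57 128 127 134 128 126 124 128 121 111  48  52  81  80  79  81  80  81  84  82  83  87
161  35 170 170 159  90  91  48  64  64 125 125 131 128 124 124  69  28  46  41 124 100 121  80  81  80  81  81  84  85
166 102 179 175 176  88 110  53  50  48 111  49  57  83  54 132  58  52  84  93  77 121 124 124 116 117  76  80  80  84
172 151 140 178 181 131 120  67  48  49  63 116  44  32  34  30  87  89  89  90  60 127 119 120 120 116 117 120 123 119
```

```bash
python3 - <<'E'
from h import *
c=camera("top")
P=lambda x,y,z:ray(c,(190+(x-400)/4-.4,155+y/4-.4),z)
for n,a in dict(soA=(517,95,.02),collA=(563,95,.02),pairL=(485,95,.014),pairR=(575,95,.016),plug=(655,178,.02),soB=(541,275,.02),colB=(580,297,.014),floorTL=(480,83,.003),floorBR=(690,325,.003)).items():print(n,P(*a))
K=.64;Q=lambda u,v,z:ray(c,(u*K,v*K),z)
print("samples",Q(471,348,.03),Q(470,292,.015),Q(473,244,.02))
E
```

```text
soA [0.6149 0.2153 0.02  ]
collA [0.6154 0.1874 0.02  ]
pairL [0.6153 0.2356 0.014 ]
pairR [0.6161 0.1805 0.016 ]
plug [0.5662 0.1305 0.02  ]
soB [0.5067 0.1974 0.02  ]
colB [0.4941 0.1742 0.014 ]
floorTL [0.6241 0.2407 0.003 ]
floorBR [0.4788 0.108  0.003 ]
samples [0.512  0.0154 0.03  ] [0.5985 0.017  0.015 ] [0.6726 0.0137 0.02  ]
```

The pot stands upright at (0.504, 0.372), with rim and floor circles agreeing, so it is within 6 mm of the mat centre. Now the plug.

```bash
python3 -m inch '[{"slide":[0.03,-0.01,-0.02],"yaw":0.08},{"slide":[0.06,-0.02,-0.04],"yaw":0.17},{"slide":[0.09,-0.025,-0.06],"yaw":0.26},{"slide":[0.12,-0.03,-0.08],"yaw":0.33},{"slide":[0.146,-0.035,-0.1],"yaw":0.365},{"slide":[0.146,-0.035,-0.13],"yaw":0.365},{"slide":[0.146,-0.035,-0.16],"yaw":0.365},{"slide":[0.146,-0.035,-0.19],"yaw":0.365},{"slide":[0.146,-0.035,-0.215],"yaw":0.365},{"slide":[0.146,-0.035,-0.231],"yaw":0.365},{"slide":[0.146,-0.035,-0.231],"yaw":0.365},{"slide":[0.146,-0.035,-0.231],"yaw":0.365}]' 120|egrep 'pos|ft'
python3 -m inch '[{"slide":[0,0,0],"yaw":0},{"slide":[0,0,0],"yaw":0},{"slide":[0,0,0],"yaw":0},{"slide":[0,0,0],"yaw":0},{"slide":[0,0,0],"yaw":0},{"slide":[0,0,0],"yaw":0}]' 255 30|egrep 'pos|ft|gr'
python3 -m inch '[{"slide":[0,0,0.02],"yaw":0},{"slide":[0,0,0.05],"yaw":0},{"slide":[0,0,0.08],"yaw":0},{"slide":[0,0,0.1],"yaw":0},{"slide":[0,0,0.1],"yaw":0}]' |egrep 'pos|ft|gr'
```

```text
position: [0.5664, 0.1372, 0.0206]
ft_force: [0.2, 0.3, 0.9]
position: [0.5684, 0.1362, 0.0229]
ft_force: [-0.9, 1.6, 7.1]
grip_width: 0.275
grasp_force: 30.1
position: [0.5697, 0.1363, 0.1265]
ft_force: [0.7, 0.4, -0.3]
grip_width: 0.271
grasp_force: 29.5
```

```bash
python3 -m inch '[{"slide":[0.02,-0.03,0],"yaw":-0.1},{"slide":[0.04,-0.06,0],"yaw":-0.2},{"slide":[0.06,-0.09,0],"yaw":-0.3},{"slide":[0.08,-0.12,0],"yaw":-0.4},{"slide":[0.095,-0.15,0],"yaw":-0.5},{"slide":[0.105,-0.17,0],"yaw":-0.6},{"slide":[0.105,-0.17,0],"yaw":-0.72},{"slide":[0.105,-0.17,-0.02],"yaw":-0.84},{"slide":[0.105,-0.17,-0.045],"yaw":-0.84},{"slide":[0.105,-0.17,-0.065],"yaw":-0.84},{"slide":[0.105,-0.17,-0.077],"yaw":-0.84},{"slide":[0.105,-0.17,-0.077],"yaw":-0.84},{"slide":[0.105,-0.17,-0.077],"yaw":-0.84}]'|egrep 'pos|ft|rot'
python3 -m inch '[{"slide":[0,0,0],"yaw":0},{"slide":[0,0,0],"yaw":0},{"slide":[0,0,0],"yaw":0},{"slide":[0,0,0],"yaw":0}]' 150 30|egrep 'pos|ft|gr'
python3 -m inch '[{"slide":[0,0,0.03],"yaw":0},{"slide":[0,0,0.07],"yaw":0},{"slide":[-0.02,0.03,0.1],"yaw":0.1},{"slide":[-0.04,0.06,0.11],"yaw":0.2},{"slide":[-0.07,0.09,0.11],"yaw":0.3},{"slide":[-0.1,0.12,0.11],"yaw":0.4},{"slide":[-0.12,0.15,0.11],"yaw":0.5},{"slide":[-0.14,0.18,0.11],"yaw":0.6},{"slide":[-0.15,0.21,0.11],"yaw":0.7},{"slide":[-0.16,0.228,0.1],"yaw":0.8},{"slide":[-0.166,0.228,0.1],"yaw":0.92},{"slide":[-0.166,0.228,0.1],"yaw":1.04},{"slide":[-0.166,0.228,0.1],"yaw":1.16},{"slide":[-0.166,0.228,0.1],"yaw":1.28},{"slide":[-0.166,0.228,0.1],"yaw":1.4},{"slide":[-0.166,0.228,0.1],"yaw":1.45},{"slide":[-0.166,0.228,0.1],"yaw":1.45},{"slide":[-0.166,0.228,0.1],"yaw":1.45}]'
python3 -c "from h import *;print(np.round(get_obs()['joint_pos'],2))"
```

```text
position: [0.6722, -0.0345, 0.0443]
ee_rot: [1.0, -0.001, -0.0, 0.0]
ft_force: [-0.3, 0.1, 0.2]
position: [0.6729, -0.0345, 0.0453]
ft_force: [0.6, 0.6, 0.9]
grip_width: 0.413
grasp_force: 0.0
clock: 48.0
position: [0.5065, 0.1935, 0.1447]
ee_rot: [0.75, 0.662, 0.0, 0.0]
ft_force: [-0.7, 0.1, 0.7]
grip_width: 0.411
grasp_force: 0.0
[ 0.18  0.31 -0.74  1.77  0.23  1.14 -0.75]
```

```bash
python3 -m inch '[{"slide":[0,0.003,-0.03],"yaw":0},{"slide":[0,0.003,-0.06],"yaw":0},{"slide":[0,0.003,-0.09],"yaw":0},{"slide":[0,0.003,-0.11],"yaw":0},{"slide":[0,0.003,-0.122],"yaw":0},{"slide":[0,0.003,-0.122],"yaw":0},{"slide":[0,0.003,-0.122],"yaw":0}]' 120|egrep 'pos|ft'
python3 -m inch '[{"slide":[0,0,0],"yaw":0},{"slide":[0,0,0],"yaw":0},{"slide":[0,0,0],"yaw":0},{"slide":[0,0,0],"yaw":0},{"slide":[0,0,0],"yaw":0},{"slide":[0,0,0],"yaw":0}]' 255 40|egrep 'pos|ft|gr'
python3 -m inch '[{"slide":[0,0,0.02],"yaw":0},{"slide":[0,0,0.05],"yaw":0},{"slide":[0,0,0.08],"yaw":0},{"slide":[0,0,0.1],"yaw":0},{"slide":[0,0,0.1],"yaw":0}]' |egrep 'pos|ft|gr'
```

```text
position: [0.5065, 0.1968, 0.0228]
ft_force: [0.7, 0.5, 1.2]
position: [0.5076, 0.1971, 0.024]
ft_force: [-1.5, -0.2, 7.4]
grip_width: 0.358
grasp_force: 40.4
position: [0.5087, 0.1977, 0.1274]
ft_force: [1.0, 0.4, 0.5]
grip_width: 0.363
grasp_force: 39.8
```

```bash
python3 -m inch '[{"slide":[0,-0.03,0],"yaw":-0.12},{"slide":[0,-0.06,0],"yaw":-0.24},{"slide":[0,-0.09,0],"yaw":-0.36},{"slide":[0,-0.12,0],"yaw":-0.48},{"slide":[-0.005,-0.15,0],"yaw":-0.6},{"slide":[-0.01,-0.18,0],"yaw":-0.72},{"slide":[-0.014,-0.21,0],"yaw":-0.84},{"slide":[-0.014,-0.227,0],"yaw":-0.96},{"slide":[-0.014,-0.227,0],"yaw":-1.08},{"slide":[-0.014,-0.227,0],"yaw":-1.2},{"slide":[-0.014,-0.227,-0.02],"yaw":-1.32},{"slide":[-0.014,-0.227,-0.04],"yaw":-1.45},{"slide":[-0.014,-0.227,-0.06],"yaw":-1.45},{"slide":[-0.014,-0.227,-0.075],"yaw":-1.45},{"slide":[-0.014,-0.227,-0.075],"yaw":-1.45},{"slide":[-0.014,-0.227,-0.075],"yaw":-1.45}]'|egrep 'pos|ft|rot'
python3 -m inch '[{"slide":[0,0,0],"yaw":0},{"slide":[0,0,0],"yaw":0},{"slide":[0,0,0],"yaw":0},{"slide":[0,0,0],"yaw":0}]' 140 40|egrep 'pos|ft|gr'
python3 -m inch '[{"slide":[0,0,0.03],"yaw":0},{"slide":[0,0,0.07],"yaw":0},{"slide":[0,0.03,0.1],"yaw":0},{"slide":[0,0.06,0.1],"yaw":0},{"slide":[0,0.09,0.1],"yaw":0},{"slide":[0,0.12,0.1],"yaw":0},{"slide":[0,0.15,0.1],"yaw":0},{"slide":[0,0.18,0.1],"yaw":0},{"slide":[0,0.204,0.08],"yaw":0},{"slide":[0,0.204,0.06],"yaw":0},{"slide":[0,0.204,0.06],"yaw":0},{"slide":[0,0.204,0.06],"yaw":0}]'|egrep 'clock|pos|ft|rot'
python3 -c "
from h import *
np.save('x.npy',0);print(np.round(get_obs()['joint_pos'],2))
c,i=shot('top');g=cv2.cvtColor(i,cv2.COLOR_BGR2GRAY)[135:245,286:336]
for r in g[::2]:print(' '.join(f'{v:3d}' for v in r[::2]))"
```

```text
position: [0.4919, -0.0303, 0.0471]
ee_rot: [1.0, -0.0, -0.001, -0.0]
ft_force: [-0.5, -0.4, 0.9]
position: [0.4929, -0.0306, 0.0481]
ft_force: [0.1, 0.2, -0.4]
grip_width: 0.451
grasp_force: 0.0
clock: 52.17
position: [0.4919, 0.173, 0.1071]
ee_rot: [1.0, -0.001, -0.001, 0.0]
ft_force: [0.5, -0.1, 0.5]
[ 0.09  0.29 -0.59  1.86  0.18  1.05 -2.14]
120 122 121 121 116 121 123 121 121 118 121 123 122 122 125 121 118 119 119 113 117 116 121 118 119
127 127 124 134 116 112 111 105  99  98 108 109 109 102 112 119 118 119 119 116 119 119 118 119 121
123 127 127 127  88  94  96  95  92  91  92  94  93  91  92  97  99 100 113 118 114 139 154 166 110
126 127 114 116  84 109 109  88  94  93  94  86  75  75  77  80  70  57  57  58  57  58  58 123 115
125 117 108 115 129 154 153 153 153 133 134 134 133 144 153 153 133 133 133 133 133 133 111 124 117
122 118 111 134 131 156 155 155 154 155 155 154 154 154 155 155 155 155 154 154 155 132 114 123 118
123 116 104 133 131 155 155 155 155 154 155 156 154 155 155 153 153 155 154 154 155 132 113 122 117
120 112  98 131 131 157 155 154 154 155 155 155 155
[... 4048 characters left out ...]

 67  60 100 107 102 104 103 107 107 105 106 107  85  77  94 110 114 115 117 119 120  83 129 117 121
 69  64 100 107 107 107 107 107 106 105 107 107  96  87  86  89  96 103 110 113 110  79 100  99 107
 69  64  94 108 106 106 107 106 106 107 107 106  97  86  85  84  85  86  88  97  99  80  80  90  85
 67  60  92  90  92  94 102 107 108 109 107 108 108 108 108 108 108 108 107 107  99  80  82  88  82
 63  66  77  76  80  82  86  88  84  99 103  95  97 100 102 101 100 103 100 101 108 104 100  86  83
118  63  68  67  69  76  80  81  69  67  67  66  66  66  69  70  68  69  69  71  70  79  83  84  86
124 122  79  82  83  83  82  83  82  84  82  81  82  83  83  84  83  82  80  84  85  83  84  85  86
```

```bash
python3 -m inch '[{"slide":[0.002,0.001,-0.03],"yaw":0},{"slide":[0.002,0.001,-0.06],"yaw":0},{"slide":[0.002,0.001,-0.08],"yaw":0},{"slide":[0.002,0.001,-0.092],"yaw":0},{"slide":[0.002,0.001,-0.092],"yaw":0},{"slide":[0.002,0.001,-0.092],"yaw":0}]' 120|egrep 'pos|ft'
python3 -m inch '[{"slide":[0,0,0],"yaw":0},{"slide":[0,0,0],"yaw":0},{"slide":[0,0,0],"yaw":0},{"slide":[0,0,0],"yaw":0},{"slide":[0,0,0],"yaw":0},{"slide":[0,0,0],"yaw":0}]' 255 40|egrep 'pos|ft|gr'
python3 -m inch '[{"slide":[0,0,0.02],"yaw":0},{"slide":[0,0,0.05],"yaw":0},{"slide":[0,0,0.08],"yaw":0},{"slide":[0,0,0.1],"yaw":0},{"slide":[0,0,0.1],"yaw":0}]' |egrep 'pos|ft|gr'
```

```text
position: [0.4951, 0.1742, 0.0164]
ft_force: [0.3, 0.3, -0.1]
position: [0.4957, 0.1748, 0.0173]
ft_force: [-0.8, -0.6, 6.2]
grip_width: 0.282
grasp_force: 38.8
position: [0.4971, 0.1757, 0.121]
ft_force: [1.0, 0.7, 0.4]
grip_width: 0.278
grasp_force: 39.3
```

```bash
python3 -m inch '[{"slide":[0.015,-0.035,0],"yaw":0},{"slide":[0.03,-0.07,0],"yaw":0},{"slide":[0.045,-0.105,0],"yaw":0},{"slide":[0.06,-0.14,0],"yaw":0},{"slide":[0.07,-0.17,0],"yaw":0},{"slide":[0.08,-0.195,0],"yaw":0},{"slide":[0.081,-0.206,-0.02],"yaw":0},{"slide":[0.081,-0.206,-0.045],"yaw":0},{"slide":[0.081,-0.206,-0.065],"yaw":0},{"slide":[0.081,-0.206,-0.075],"yaw":0},{"slide":[0.081,-0.206,-0.075],"yaw":0},{"slide":[0.081,-0.206,-0.075],"yaw":0}]'|egrep 'pos|ft|gr'
python3 -m inch '[{"slide":[0,0,0],"yaw":0},{"slide":[0,0,0],"yaw":0},{"slide":[0,0,0],"yaw":0},{"slide":[0,0,0],"yaw":0}]' 150 40|egrep 'pos|ft|gr'
python3 -m inch '[{"slide":[0,0,0.03],"yaw":0},{"slide":[0,0,0.07],"yaw":0},{"slide":[0.005,0.03,0.1],"yaw":0},{"slide":[0.01,0.06,0.1],"yaw":0},{"slide":[0.015,0.09,0.1],"yaw":0},{"slide":[0.02,0.12,0.1],"yaw":0},{"slide":[0.03,0.15,0.1],"yaw":0},{"slide":[0.035,0.18,0.1],"yaw":0},{"slide":[0.04,0.21,0.1],"yaw":0},{"slide":[0.042,0.235,0.1],"yaw":0},{"slide":[0.042,0.246,0.08],"yaw":0},{"slide":[0.042,0.246,0.05],"yaw":0},{"slide":[0.042,0.246,0.02],"yaw":0},{"slide":[0.042,0.246,0.005],"yaw":0},{"slide":[0.042,0.246,0.005],"yaw":0},{"slide":[0.042,0.246,0.005],"yaw":0}]' 255 40|egrep 'clock|pos|ft|rot'
```

```text
position: [0.5756, -0.0311, 0.0409]
ft_force: [-0.6, -1.0, 0.6]
grip_width: 0.27
grasp_force: 39.3
position: [0.5759, -0.0315, 0.0412]
ft_force: [-0.1, 0.8, 0.4]
grip_width: 0.411
grasp_force: 0.0
clock: 56.3
position: [0.6174, 0.2144, 0.0457]
ee_rot: [1.0, -0.001, -0.0, 0.0]
ft_force: [1.2, -0.3, 0.4]
```

```bash
python3 -m inch '[{"slide":[0,0,-0.004],"yaw":0},{"slide":[0,0,-0.008],"yaw":0},{"slide":[0,0,-0.01],"yaw":0},{"slide":[0,0,-0.01],"yaw":0}]'|egrep 'pos|ft'
python3 -m inch '[{"slide":[0,0,-0.002],"yaw":0},{"slide":[-0.005,0,-0.002],"yaw":0},{"slide":[-0.01,0,-0.002],"yaw":0},{"slide":[-0.016,0,-0.002],"yaw":0},{"slide":[-0.022,0,-0.002],"yaw":0},{"slide":[-0.028,0,-0.002],"yaw":0},{"slide":[-0.034,0,-0.002],"yaw":0},{"slide":[-0.04,0,-0.002],"yaw":0},{"slide":[-0.046,0,-0.002],"yaw":0},{"slide":[-0.046,0,-0.002],"yaw":0}]'|egrep 'pos|ft'
python3 -m inch '[{"slide":[0,0,0.03],"yaw":0},{"slide":[0,0,0.07],"yaw":0},{"slide":[-0.04,-0.04,0.1],"yaw":0},{"slide":[-0.08,-0.08,0.14],"yaw":0},{"slide":[-0.1,-0.12,0.16],"yaw":0},{"slide":[-0.1,-0.16,0.16],"yaw":0},{"slide":[-0.1,-0.2,0.16],"yaw":0},{"slide":[-0.1,-0.24,0.16],"yaw":0},{"slide":[-0.1,-0.26,0.16],"yaw":0},{"slide":[-0.1,-0.26,0.16],"yaw":0}]' 120|egrep 'clock|pos|ft'
python3 - <<'E'
from h import *
c,i=shot("top")
cv2.imwrite("pics/z.png",np.hstack([cv2.resize(i[155:255,190:290],(500,500),interpolation=cv2.INTER_CUBIC),cv2.resize(i[135:245,286:346],(273,500),interpolation=cv2.INTER_CUBIC)]))
cv2.imwrite("pics/tfull.png",i)
E
```

```text
position: [0.6197, 0.2151, 0.0384]
ft_force: [0.3, -0.5, 10.2]
position: [0.571, 0.2148, 0.0343]
ft_force: [0.3, 0.2, -1.4]
clock: 58.3
position: [0.4709, -0.0509, 0.1943]
ft_force: [0.7, -0.6, -0.8]
```

View pics/z.png

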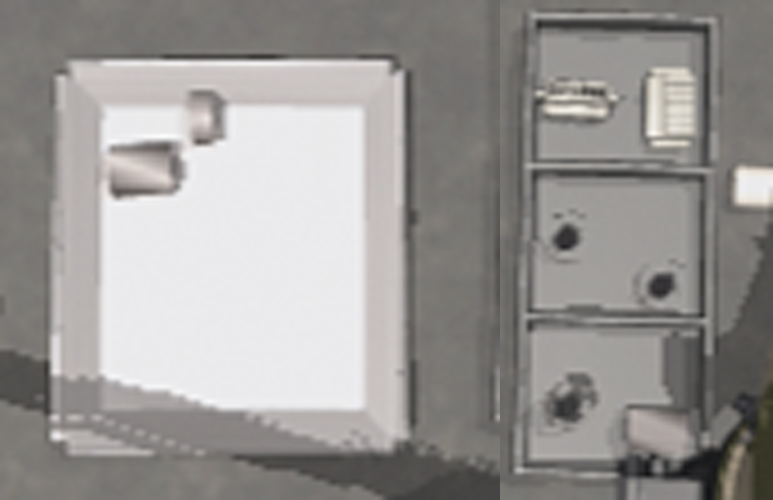

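The picture shows the standoff at (145,169) clear of the wall and the collar on edge at (206,117). In the sorter, the plug is in the far cell, the collar in the middle and the standoff in the near cell, each beside its sample.

```bash
python3 - <<'E'
from h import *
c=camera("top")
P=lambda x,y,z:ray(c,(190+x/5-.4,155+y/5-.4),z)
print(P(145,169,.02),P(206,117,.02),P(188,117,.016),P(225,117,.016))
o=get_obs();print(o["position"],o["joint_pos"][-1])
E
```

```text
[0.5905 0.2151 0.02  ] [0.6163 0.1863 0.02  ] [0.6166 0.1955 0.016 ] [0.617  0.1775 0.016 ]
[ 0.47128635 -0.04975779  0.19389313] -1.5903817797867386
```

```bash
python3 -m inch '[{"slide":[0.015,0.03,0],"yaw":0.12},{"slide":[0.03,0.06,0],"yaw":0.24},{"slide":[0.045,0.09,0],"yaw":0.36},{"slide":[0.06,0.12,0],"yaw":0.48},{"slide":[0.07,0.15,0],"yaw":0.6},{"slide":[0.08,0.18,0],"yaw":0.72},{"slide":[0.09,0.21,0],"yaw":0.84},{"slide":[0.1,0.24,0],"yaw":0.96},{"slide":[0.119,0.265,0],"yaw":1.08},{"slide":[0.119,0.265,0],"yaw":1.2},{"slide":[0.119,0.265,-0.03],"yaw":1.32},{"slide":[0.119,0.265,-0.06],"yaw":1.44},{"slide":[0.119,0.265,-0.09],"yaw":1.57},{"slide":[0.119,0.265,-0.12],"yaw":1.57},{"slide":[0.119,0.265,-0.15],"yaw":1.57},{"slide":[0.119,0.265,-0.165],"yaw":1.57},{"slide":[0.119,0.265,-0.176],"yaw":1.57},{"slide":[0.119,0.265,-0.176],"yaw":1.57},{"slide":[0.119,0.265,-0.176],"yaw":1.57}]' 145|egrep 'pos|ft|rot'
python3 -m inch '[{"slide":[0,0,0],"yaw":0},{"slide":[0,0,0],"yaw":0},{"slide":[0,0,0],"yaw":0},{"slide":[0,0,0],"yaw":0},{"slide":[0,0,0],"yaw":0},{"slide":[0,0,0],"yaw":0}]' 255 40|egrep 'pos|ft|gr'
python3 -m inch '[{"slide":[0,0,0.02],"yaw":0},{"slide":[0,0,0.05],"yaw":0},{"slide":[0,0,0.08],"yaw":0},{"slide":[0,0,0.1],"yaw":0},{"slide":[0,0,0.1],"yaw":0}]' |egrep 'pos|ft|gr'
```

```text
position: [0.5908, 0.2203, 0.0183]
ee_rot: [0.708, 0.706, 0.001, 0.0]
ft_force: [0.8, 0.1, 0.6]
position: [0.5915, 0.2203, 0.0193]
ft_force: [-1.3, 0.5, 6.5]
grip_width: 0.268
grasp_force: 39.6
position: [0.5927, 0.2208, 0.1231]
ft_force: [0.3, -0.2, -0.9]
grip_width: 0.27
grasp_force: 39.4
```

```bash
python3 -m inch '[{"slide":[-0.007,-0.03,0],"yaw":0},{"slide":[-0.015,-0.06,0],"yaw":0},{"slide":[-0.022,-0.09,0],"yaw":0},{"slide":[-0.03,-0.12,0],"yaw":0},{"slide":[-0.037,-0.15,0],"yaw":0},{"slide":[-0.045,-0.18,0],"yaw":0},{"slide":[-0.052,-0.21,0],"yaw":0},{"slide":[-0.06,-0.235,0],"yaw":0},{"slide":[-0.06,-0.245,-0.02],"yaw":0},{"slide":[-0.06,-0.245,-0.045],"yaw":0},{"slide":[-0.06,-0.245,-0.065],"yaw":0},{"slide":[-0.06,-0.245,-0.073],"yaw":0},{"slide":[-0.06,-0.245,-0.073],"yaw":0},{"slide":[-0.06,-0.245,-0.073],"yaw":0}]'|egrep 'pos|ft|gr'
python3 -m inch '[{"slide":[0,0,0],"yaw":0},{"slide":[0,0,0],"yaw":0},{"slide":[0,0,0],"yaw":0},{"slide":[0,0,0],"yaw":0}]' 160 40|egrep 'pos|ft|gr'
python3 -m inch '[{"slide":[0,0,0.03],"yaw":0},{"slide":[0,0,0.07],"yaw":0},{"slide":[0.01,0.03,0.1],"yaw":-0.12},{"slide":[0.02,0.06,0.1],"yaw":-0.24},{"slide":[0.035,0.09,0.1],"yaw":-0.36},{"slide":[0.05,0.12,0.1],"yaw":-0.48},{"slide":[0.06,0.15,0.1],"yaw":-0.6},{"slide":[0.07,0.18,0.1],"yaw":-0.72},{"slide":[0.08,0.208,0.1],"yaw":-0.84},{"slide":[0.083,0.211,0.1],"yaw":-0.96},{"slide":[0.083,0.211,0.1],"yaw":-1.08},{"slide":[0.083,0.211,0.1],"yaw":-1.2},{"slide":[0.083,0.211,0.1],"yaw":-1.32},{"slide":[0.083,0.211,0.08],"yaw":-1.44},{"slide":[0.083,0.211,0.06],"yaw":-1.57},{"slide":[0.083,0.211,0.03],"yaw":-1.57},{"slide":[0.083,0.211,0.01],"yaw":-1.57},{"slide":[0.083,0.211,0.01],"yaw":-1.57},{"slide":[0.083,0.211,0.01],"yaw":-1.57}]'
```

```text
position: [0.5306, -0.0251, 0.0449]
ft_force: [1.0, 0.4, 0.9]
grip_width: 0.269
grasp_force: 39.4
position: [0.5308, -0.0255, 0.045]
ft_force: [-0.1, -0.1, -0.2]
grip_width: 0.368
grasp_force: 0.0
clock: 63.98
position: [0.6129, 0.1855, 0.0541]
ee_rot: [1.0, -0.0, -0.001, 0.0]
ft_force: [-0.3, -0.2, 0.8]
grip_width: 0.376
grasp_force: 0.0
```

```bash
python3 -m inch '[{"slide":[0,0.001,-0.012],"yaw":0},{"slide":[0,0.001,-0.024],"yaw":0},{"slide":[0,0.001,-0.032],"yaw":0},{"slide":[0,0.001,-0.032],"yaw":0},{"slide":[0,0.001,-0.032],"yaw":0}]'|egrep 'pos|ft'
python3 -m inch '[{"slide":[0,0,0],"yaw":0},{"slide":[0,0,0],"yaw":0},{"slide":[0,0,0],"yaw":0},{"slide":[0,0,0],"yaw":0},{"slide":[0,0,0],"yaw":0},{"slide":[0,0,0],"yaw":0}]' 255 40|egrep 'pos|ft|gr'
python3 -m inch '[{"slide":[0,0,0.02],"yaw":0},{"slide":[0,0,0.05],"yaw":0},{"slide":[0,0,0.08],"yaw":0},{"slide":[0,0,0.1],"yaw":0},{"slide":[0,0,0.1],"yaw":0}]' |egrep 'pos|ft|gr'
```

```text
position: [0.6131, 0.1864, 0.0219]
ft_force: [-0.3, -1.2, 0.5]
position: [0.6138, 0.1867, 0.023]
ft_force: [0.1, -0.7, 3.7]
grip_width: 0.113
grasp_force: 41.8
position: [0.6155, 0.1875, 0.1272]
ft_force: [0.5, -0.5, -0.1]
grip_width: 0.116
grasp_force: 41.1
```

```bash
python3 -m inch '[{"slide":[0,-0.03,0],"yaw":0},{"slide":[0,-0.065,0],"yaw":0},{"slide":[0,-0.1,0],"yaw":0},{"slide":[0,-0.135,0],"yaw":0},{"slide":[0,-0.17,0],"yaw":0},{"slide":[0,-0.195,0],"yaw":0},{"slide":[0,-0.205,-0.02],"yaw":0},{"slide":[0,-0.205,-0.05],"yaw":0},{"slide":[0,-0.205,-0.075],"yaw":0},{"slide":[0,-0.205,-0.09],"yaw":0},{"slide":[0,-0.205,-0.09],"yaw":0},{"slide":[0,-0.205,-0.09],"yaw":0}]'|egrep 'pos|ft|gr'
python3 -m inch '[{"slide":[0,0,0],"yaw":0},{"slide":[0,0,0],"yaw":0},{"slide":[0,0,0],"yaw":0},{"slide":[0,0,0],"yaw":0}]' 210 40|egrep 'pos|ft|gr'
python3 -m inch '[{"slide":[0,0,0.03],"yaw":0},{"slide":[0,0,0.07],"yaw":0},{"slide":[0,0,0.11],"yaw":0},{"slide":[-0.03,0.03,0.15],"yaw":0},{"slide":[-0.06,0.06,0.19],"yaw":0},{"slide":[-0.09,0.09,0.2],"yaw":0},{"slide":[-0.12,0.12,0.2],"yaw":0},{"slide":[-0.15,0.15,0.2],"yaw":0},{"slide":[-0.18,0.18,0.2],"yaw":0},{"slide":[-0.2,0.21,0.2],"yaw":0},{"slide":[-0.2,0.21,0.2],"yaw":0},{"slide":[-0.2,0.21,0.2],"yaw":0},{"slide":[-0.2,0.21,0.2],"yaw":0}]' 120
python3 - <<'E'
from h import *
c,i=shot("top","pics/end.png")
g=cv2.cvtColor(i,cv2.COLOR_BGR2GRAY)
h=cv2.HoughCircles(cv2.resize(g[150:300,90:210],None,fx=4,fy=4,interpolation=cv2.INTER_CUBIC),cv2.HOUGH_GRADIENT,1,20,param1=80,param2=20,minRadius=116,maxRadius=140)
for u,v,r in h[0][:2]:print(r/4,ray(c,(u/4+89.6,v/4+149.6),.058))
print("tray floor dark px",int((g[178:232,213:262]<120).sum()))
for r in g[170:240:2,290:334:1][:, ::2]:print(' '.join(f'{v:3d}' for v in r))
E
```

```text
position: [0.6126, -0.0184, 0.0315]
ft_force: [-0.3, 0.4, 0.4]
grip_width: 0.118
grasp_force: 41.2
position: [0.614, -0.0185, 0.0334]
ft_force: [-0.2, 0.8, 0.4]
grip_width: 0.175
grasp_force: 0.0
clock: 67.73
position: [0.4127, 0.1927, 0.2331]
ee_rot: [1.0, 0.001, 0.001, 0.0]
ft_force: [0.0, -0.4, -0.5]
grip_width: 0.528
grasp_force: 0.0
31.55 [0.5047 0.3694 0.058 ]
34.575 [0.4987 0.3796 0.058 ]
tray floor dark px 0
 91 136 111 108 107  97  94 106 105 105  93 103 112 113 113 113 114 140 161 137  91 120
 91 137  94  94  89  89  91  92  94  94  98  97  97 107 118 122 128 145 159 163 169 148
 91 128 112 138 137 136 137 137 136 135 134 135 112  74  69 112 110 109  86  93  63 133
 90 132 138 163 160 160 158 158 158 159 159 152 116 161 146 137 157 158 149 139  93 134
 92 123 139 161 162 161 162 161 160 160 162 143 122 195 190 133 160 159 160 138  92 135
 97 128 137 162 162 162 162 162 161 162 153 142 130 212 221 129 160 159 160 139  75 142
102 126 138 165 109 165 160 137 162 162 152 143 138 179 177 159 160 159 161 140  75 143
 98 138 138 165 168 108 145 164 162 162 153 142 114 143 136 161 
[... 1699 characters left out ...]
 101  98  93  72  39  51 106 139 168 168 169 100 102 105 109 110 110 104 111  89 149
 93  87  88  86  80  48  73  99 166 168 168 147 156 180 169 149 132 115 110 106  93 146
 95  99  88  84  98  98  97 117 171 168 159 133 150 175 176 176 172 155 140 105 102 118
101 108  87  90  89 105 107 106 149 170 147 133 147 175 173 172 172 175 173 109 123 118
 98 107 108 107 107 107 106 106 106 149 147 146 123 140 155 167 167 170 161 136 128 117
100 108 107 109 108 107 107 107 107 112 162 149 120 120 120 133 147 162 156 125 130 114
 97 109 108 107 107 108 107 107 107 105 118 114 115 115 115 114 114 114 161 129 135 122
108 103  99 104 102 102  88  86  93  96  88  78  85  82  79  84  84  91  81  74 137 124
```

```bash
python3 -c "from h import *;print(hand_in())"
```

```text
the job is handed in; nothing more can be done
None
```

I handed the job in at about 68 s, but the hand-in returned no verdict. The pot stands empty and upright about 7 mm from the mat's centre, and all five pieces (two standoffs, two collars, one plug) lie in their sample's compartment. The tape roll, hex keys and torch were never touched by the gripper, but the lamp's jointed arm swung round while the robot arm was crossing to the pot.

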